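# Gather the loose bearings in the tote's pouring corner and hold it tipped

### The arm

A 6-joint arm with a two-finger parallel gripper is mounted at the origin on the work surface. World frame = base frame: x ahead of the robot, y to its left, z up, the work surface at z = 0. Lengths are in mm, angles in degrees, forces in N, time in s.
With the tool pointing down it reaches from about 300 to 850 mm from the base axis. Payload 4.2 kg.
Tool frame: the origin (TCP) lies on the centre line of the jaws, within the pads' length; the fingertips stand env.nose_length ahead of it and the grasp point (between the pads) lies 2 mm behind it (env.nose_length is the distance from the TCP to the fingertips, in mm); z points along the fingers, y is the direction in which the jaws open and shut (so a half turn about z gives the same grasp; the last joint's range is limited). The gripper opens to 91 mm and grips with 3 to 60 N. Pads are 32 mm wide; open, the fingers measure 118 mm over their backs; the gripper's body (76 mm by 178 mm) begins 60 mm behind the grasp point.
Start: joints at [-70.818, 18.312, 89.639, -0, 72.044, -1.146], TCP at [199.761, -539.203, 202.876] pointing down, gripper open.
Joint ranges: [-177.97, 177.97], [-48.28, 115.42], [12.27, 149.76], [-77.06, 257.06], [2.81, 150.46], [-146.56, 146.56]. Speed limits (degrees/s): [147.25, 147.25, 180, 180, 180, 180].

### API

Orientations are given as [roll, pitch, yaw] about the fixed x, y, z axes, in that order (R = Rz(yaw) Ry(pitch) Rx(roll)).
In Python, from workcell import env gives the robot as it stands. The module is installed in compiled form; this text tells all that it offers.
- The arm moves only by the tool jog_arm, never from a script. Its argument "deltas" is a list that holds one entry, the list of rows, each a list of 5 numbers: the shift along the tool's x, y, z in m, then the turn about the tool's z in degrees, then the finger opening in m, from 0 to 0.0912. A call has 1 to 20 rows; each row is the pose to reach, as a shift and turn from the pose commanded when the call began, along the tool's axes at that moment; what a row does not reach only later rows make up. A row lasts 1/12 s, in which the tool goes at most 41.7 mm and 7.16 degrees, less where a joint would pass 70% of its speed; a pose out of reach is approached as far as the arm can. A call with a gripper value outside its range is refused whole. The fingers move at their own pace and stop on an object; "grip_force" is the grip in N (left out, the last holds). Time passes only in rows, so rows that repeat a pose let the fingers close. It gives the time, the measured TCP pose, the force and the opening at its end, in the units of the state.
- env.state(): the state, without advancing time (a new reading comes with each control period).
- env.grab_frame(name): name is "scene" or "top" or "wrist"; returns the picture (400x640x3 uint8, red, green, blue); there is no depth.
- env.camera_params(name): a dict with "fx", "fy", "cx", "cy" (pixels), "xyz" and "orientation" of the camera in the world. Camera axes: x right, y down, z forward; pixel columns grow to the right and rows downward; lengths in mm; the calibration is good to about 2 mm. A picture is of the moment at which its call begins: read the wrist's pose just before it. camera_params takes no time and is no camera call; for the wrist camera it gives the pose at the moment of the call.
- env.job_done(): hands the job in, once; it reports no verdict.
Trained networks look in the newest picture that a camera, given by its name, has taken for a name from the list of things; names that differ only in an ending like _2 or _b are one class to them, and where a whole thing is asked for, a point or a joint stands for the part that bears it (a point fixed in the world has none). Each returns a list of dicts, best first, with "conf" (0 to 1); they miss things now and then, are a little off and sometimes report something else, mostly with a low value. They report only what shows in the picture. A call takes as long as a camera call.
- env.look_for(camera, label): "xyz" ([x, y, z] in mm, in world coordinates, good to about 4 mm: the middle of the surface that is visible of it).
The state is a dict: "time_s": time; "qpos": joint angles; "qvel": joint speeds; "effort": joint torques, N m; "ee_pos": TCP position; "ee_rot": TCP orientation; "force": force on the tool from outside, world axes, zero at the start; "torque": the same for the moment, N m; "gripper_width": finger opening in mm.
Only numpy, scipy, OpenCV 4.12 (cv2) and the standard library are available. Lean on these libraries where they do the work, as an engineer would, in place of code of your own. Each camera call takes 0.05 s, during which the arm holds its last target.

### The job

Two of the five ball bearings have strayed onto the bench: put them into the grey tote with the other three. Then grip the tote by its rim and tip it towards its cut-off pouring corner until all five bearings have slid together into that corner, and finish holding it tipped like that, still in the gripper and steady, so that a colleague can scoop them out; the low corner may rest on the bench, but nothing else may prop the tote up. Leave the other things on the bench where they are.

Things in the scene. Friction and masses are not known exactly. Their poses are not given: they have to be found in the camera images.
- tote: small grey open plastic parts tote, 200 x 150 mm, 60 mm high, about 0.3 kg, loose on the bench. Origin: centre of its underside (of the full rectangle); x along the 200 mm length, y along the width, z up. Inside 182 x 132 mm, floor 4 mm thick. The corner at +x, +y is cut off at 45 degrees and points away from the robot (within 35 degrees); the others are square
- tote_lip (a point): on the tote's inner floor, at the middle of the cut-off corner's wall: (67, 42, 4) mm in the tote's frame. That wall, the pouring lip, is 4 mm thick and only 40 mm high; the other walls are 60 mm high. In a good bunch no bearing's centre is over 100 mm from here; if some queue up along a wall, rolling that wall uphill a little and back brings them in
- tote_edge (a point): middle of the straight 71 mm edge in which the tote's underside ends at the cut corner: (70, 45, 0) mm in the tote's frame, the edge running from (95, 20) to (45, 70). The tote can be rocked over this edge on the bench without slipping
- tote_back (a point): top outside of the rim at the square corner opposite the cut one, on the robot's side: (-100, -75, 60) mm in the tote's frame. The top 28 mm of the straight walls is a flat-faced rim band 9 mm thick (outer faces at x = +-100, y = +-75 mm) that can be pinched anywhere from above, one finger inside; below it the walls are 4 mm thick (inner faces at x = +-91, y = +-66 mm)
- coupling: aluminium shaft coupling, plain cylinder 25 mm across and 32 mm tall, standing: a bystander to be left alone; origin at the centre of its underside
- pulley: toothed aluminium belt pulley, 36 mm across, 22 mm tall, lying flat: a bystander to be left alone; origin at the centre of its underside
- screwdriver: black-handled screwdriver, 190 mm long, lying along its x beyond the tote: a bystander to be left alone; origin at the centre of its underside
- pliers: blue-handled pliers, 160 mm long, lying on the left: a bystander to be left alone; origin at the centre of its underside
- gearmotor: small cylindrical gear motor with a shaft, 37 mm across, 110 mm long, lying on the right: a bystander to be left alone; origin at the centre of its underside
- glass: empty drinking glass, 72 mm across, 95 mm tall, standing beyond the tote on the right: a bystander to be left alone; origin at the centre of its underside
- bearing1: shielded steel ball bearing, a flat ring 32 mm across, 10 mm thick, 12 mm bore, 37 g, lying flat in the tote at the start; it slides on the slick floor once that leans 7 to 11 degrees, and along a wall to the cut corner once the tote leans 13 to 19 degrees that way. Origin: centre of its underside; z along its axis
- bearing2: shielded steel ball bearing, a flat ring 32 mm across, 10 mm thick, 12 mm bore, 37 g, lying flat in the tote at the start; it slides on the slick floor once that leans 7 to 11 degrees, and along a wall to the cut corner once the tote leans 13 to 19 degrees that way. Origin: centre of its underside; z along its axis
- bearing3: shielded steel ball bearing, a flat ring 32 mm across, 10 mm thick, 12 mm bore, 37 g, lying flat in the tote at the start; it slides on the slick floor once that leans 7 to 11 degrees, and along a wall to the cut corner once the tote leans 13 to 19 degrees that way. Origin: centre of its underside; z along its axis
- stray1: shielded steel ball bearing, a flat ring 32 mm across, 10 mm thick, 12 mm bore, 37 g, astray: lying flat on the bench to the left or right of the tote, 80 mm or more from its neighbours' centres; it belongs in the tote, where it slides like the others. Origin: centre of its underside; z along its axis
- stray2: shielded steel ball bearing, a flat ring 32 mm across, 10 mm thick, 12 mm bore, 37 g, astray: lying flat on the bench to the left or right of the tote, 80 mm or more from its neighbours' centres; it belongs in the tote, where it slides like the others. Origin: centre of its underside; z along its axis

How it is judged:
By the outcome, as a careful person would: the job done as asked, in the order asked, and still so for the second after the job is handed in, while the arm keeps its last pose, push and grip.
It also fails if it takes over 64 s, if anything falls off the work surface, if the arm or the gripper's body presses on something with over 40 N, if the wrist force passes 120 N, or if a joint passes its speed limit or range.

## Working session

There is one attempt and no reset: what is moved stays moved. The work goes in short steps, Python scripts to look and compute and a tool call to move; the robot and the scene stay as the last step left them, time stands still between calls to the robot, and variables do not carry over. Pictures are saved under pics/ and viewed, and the job is handed in when it is done.

Besides the shell and the picture viewer there is one more tool, called by a JSON object that holds its "method" and its "body". jog_arm: Moves the arm, as the interface text tells. Its arguments: {"type":"object","properties":{"deltas":{"type":"array"},"grip_force":{"type":"number"}},"required":["deltas"]}

```bash
mkdir -p pics; ls; python3 - <<'E'
from workcell import env
import cv2
print(env.state()); print(env.nose_length)
for n in ("top","scene"):
    im=env.grab_frame(n); cv2.imwrite(f"pics/{n}0.png",im[:,:,::-1]); print(n,env.camera_params(n))
print(env.camera_params("wrist"))
for l in ["tote","tote_lip","tote_edge","tote_back","stray1","bearing1","coupling","pulley","screwdriver","pliers","gearmotor","glass"]:
    print(l,[(([round(v) for v in d["xyz"]]),round(d["conf"],2)) for d in env.look_for("top",l)])
print(env.state()["time_s"])
E
```

```text
pics
{'time_s': 0.0, 'qpos': array([-7.08186682e+01,  1.83501275e+01,  8.97073147e+01, -5.28268287e-05,
        7.20431970e+01, -1.14711703e+00]), 'qvel': array([-0.04032777, -0.07300512,  0.12956778, -0.00891398,  0.0598777 ,
        0.00094549]), 'effort': array([-3.99946275e-04, -4.12458587e+01, -2.31972224e+01,  7.26727070e-02,
        4.56352439e-02, -1.39489180e-04]), 'ee_pos': array([ 199.57010734, -538.68866596,  202.02931347]), 'ee_rot': array([-1.79899380e+02, -1.96454579e-03,  2.03284634e+01]), 'force': array([-0.25633576, -0.30461776,  0.07176261]), 'torque': array([ 0.01623964, -0.04449494,  0.00448152]), 'gripper_width': 91.52342263651617}
17.0
top {'fx': 400.22165880387803, 'fy': 400.22165880387803, 'cx': 316.2699872711242, 'cy': 204.10129563520783, 'xyz': array([ 531.60451139,  -18.41484922, 1134.49698955]), 'orientation': array([-1.76073714e+02,  1.06447733e-01, -9.04753954e+01])}
scene {'fx': 475.82056022977866, 'fy': 475.82056022977866, 'cx': 310.1774698398345, 'cy': 203.8903250885386, 'xyz': array([1307.03801139,  435.26613106, 1018.03970311]), 'orientation': array([-140.15236298,    0.30673396,  121.34560506])}
{'fx': 341.2873023510509, 'fy': 341.2873023510509, 'cx': 319.3246826297967, 'cy': 195.7786137924959, 'xyz': array([ 276.43605236, -510.05771428,  382.58127003]), 'orientation': array([ 1.63199719e+02,  8.52681208e-02, -6.96712105e+01])}
tote [([568, 55, 4], 0.72)]
tote_lip [([570, 55, 0], 0.72)]
tote_edge [([567, 56, -1], 0.76)]
tote_back [([570, 54, 5], 0.85)]
stray1 [([443, 269, 10], 0.58), ([625, -313, 5], 0.56)]
bearing1 [([556, 33, 8], 0.67), ([501, 85, 11], 0.52)]
coupling [([630, 265, 33], 0.43)]
pulley [([500, -293, 17], 0.64)]
screwdriver [([794, -56, 22], 0.87)]
pliers [([510, 433, 8], 0.69)]
gearmotor [([564, 58, 2], 0.58)]
glass [([774, -258, 49], 0.88), ([568, 51, 7], 0.17)]
0.7
```

View pics/top0.png

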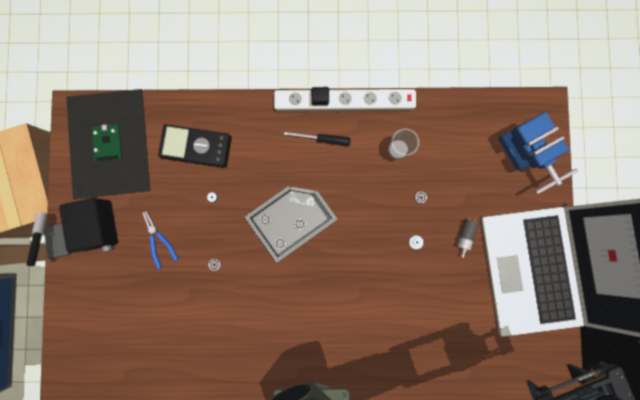

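View pics/scene0.png

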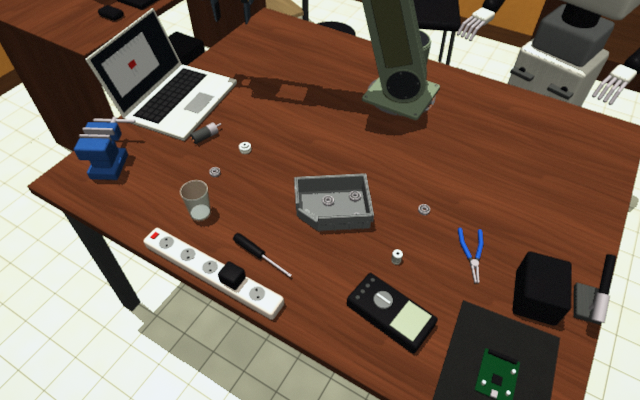

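```bash
cat > h.py <<'E'
from workcell import env
import numpy as np, cv2
from scipy.spatial.transform import Rotation as R
def cam(n,P=None):
    p=P or env.camera_params(n); Rm=R.from_euler('xyz',p['orientation'],degrees=True).as_matrix(); return p,Rm
def proj(n,X,P=None):
    p,Rm=cam(n,P); c=(np.atleast_2d(X)-p['xyz'])@Rm; return np.c_[p['fx']*c[:,0]/c[:,2]+p['cx'],p['fy']*c[:,1]/c[:,2]+p['cy']]
def ray(n,u,v,z,P=None):
    p,Rm=cam(n,P); d=Rm@np.array([(u-p['cx'])/p['fx'],(v-p['cy'])/p['fy'],1]); return p['xyz']+d*(z-p['xyz'][2])/d[2]
E
python3 - <<'E'
from h import *
im=cv2.imread("pics/top0.png")
cv2.imwrite("pics/tz.png",cv2.resize(im[170:280,230:350],None,fx=5,fy=5,interpolation=cv2.INTER_CUBIC))
print(ray("top",214,265,10),ray("top",421,197,10),ray("top",212,197,32), ray("top",416,242,22))
E
```

```text
[440.99068727 269.61696642  10.        ] [ 626.37187252 -312.2893882    10.        ] [629.40467891 271.23401808  32.        ] [ 500.54159691 -292.05099322   22.        ]
```

View pics/tz.png

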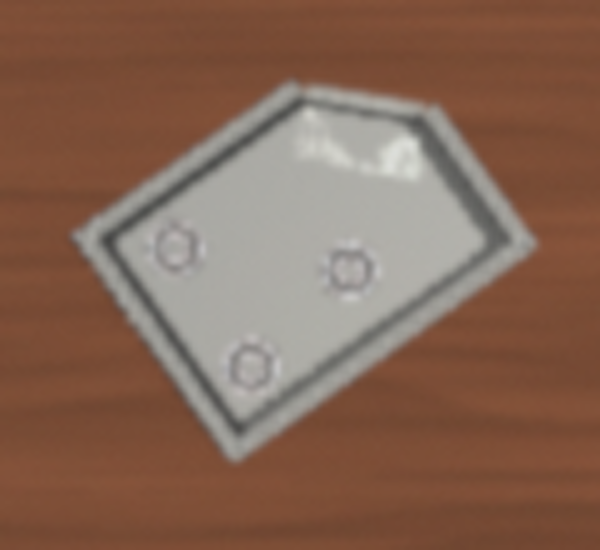

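```bash
python3 - <<'E'
from h import *
from scipy.optimize import least_squares
px=np.array([[235,460],[535,243],[78,235]])/5+[230,170]-0.4
loc=np.array([[-100,-75,60],[100,-75,60],[-100,75,60.]])
W=lambda q,l: np.c_[(l[:,:2]@np.array([[np.cos(q[2]),np.sin(q[2])],[-np.sin(q[2]),np.cos(q[2])]]))+q[:2],l[:,2]]
r=least_squares(lambda q:(proj("top",W(q,loc))-px).ravel(),[568,55,-0.6])
q=r.x;print(q[:2],np.degrees(q[2]),r.fun)
allp=np.array([[-100,-75,60],[100,-75,60],[100,20,60],[45,75,60],[-100,75,60],[67,42,4]],float)
print(W(q,allp).round())
im=cv2.imread("pics/top0.png")[170:280,230:350]; im=cv2.resize(im,None,fx=5,fy=5,interpolation=cv2.INTER_CUBIC)
for l,c in ((allp[:5],(0,0,255)),(np.array([[-91,-66,4],[91,-66,4],[91,25,4],[50,66,4],[-91,66,4.]]),(0,255,0)),(np.array([[97,20,40],[45,72,40.]]),(255,0,0))):
    p=((proj("top",W(q,l))-[230,170]+.4)*5).astype(int); cv2.polylines(im,[p],len(l)>2,c,1)
for b in [(177,248),(348,270),(250,366)]:
    w=ray("top",b[0]/5+229.6,b[1]/5+169.6,14); a=q[2]; d=w[:2]-q[:2]; print(b,w.round(),(d@np.array([[np.cos(a),-np.sin(a)],[np.sin(a),np.cos(a)]])).round())
cv2.imwrite("pics/tz2.png",im)
# wrist cam
cv2.imwrite("pics/w0.png",env.grab_frame("wrist")[:,:,::-1])
E
```

```text
[570.66468154  51.51005194] -54.719969661839635 [ 0.05544887  0.36578452  0.80198473 -0.09010895 -0.85890235 -0.29447203]
[[452.  90.  60.]
 [567. -73.  60.]
 [645. -19.  60.]
 [658.  58.  60.]
 [574. 176.  60.]
 [644.  21.   4.]]
(177, 248) [567. 127.  14.] [-63.  41.]
(348, 270) [554.  31.  14.] [  7. -25.]
(250, 366) [501.  86.  14.] [-68. -37.]
```

View pics/tz2.png

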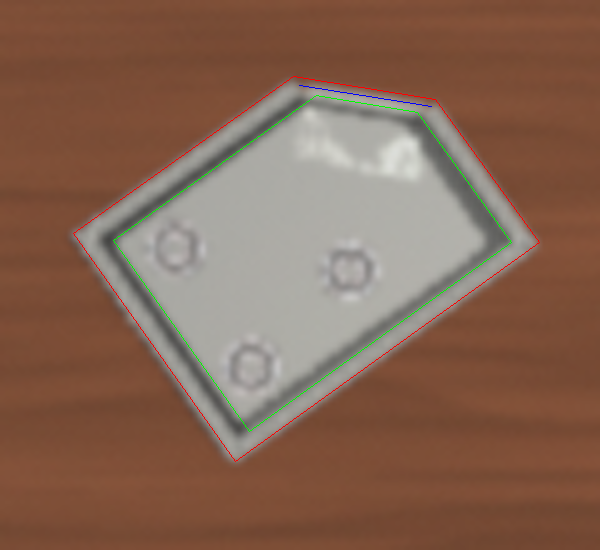

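View pics/w0.png

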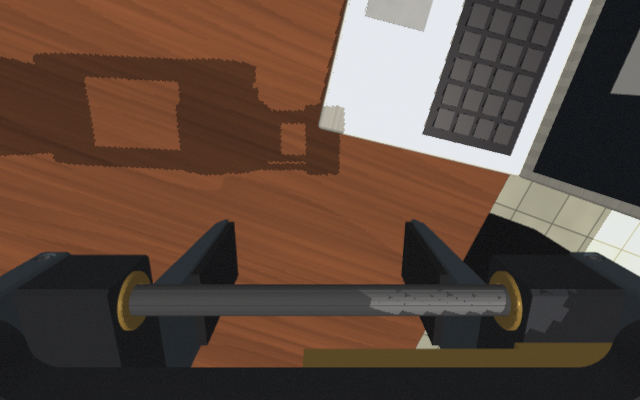

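```bash
cat >> h.py <<'E'
import json,os
def ld(): return json.load(open("pose.json")) if os.path.exists("pose.json") else [199.761,-539.203,202.876,20.328]
def plan(x,y,z,psi,cur=None):
    "delta row (m, deg) from commanded pose to target; returns rounded row + resulting pose"
    c=cur or ld(); a=np.radians(c[3]); d=np.array([x,y,z])-c[:3]
    t=np.array([d[0]*np.cos(a)+d[1]*np.sin(a), d[0]*np.sin(a)-d[1]*np.cos(a), -d[2]])
    t=np.round(t/1000,3); turn=round(-(psi-c[3]),1)   # tool z points down
    return [*t.tolist(),turn], res(c,[*t,turn])
def res(c,r):
    a=np.radians(c[3]); tx,ty,tz=np.array(r[:3])*1000
    return [float(c[0]+tx*np.cos(a)+ty*np.sin(a)),float(c[1]+tx*np.sin(a)-ty*np.cos(a)),float(c[2]-tz),float(c[3]-r[3])]
def commit(r): p=res(ld(),r); json.dump(p,open("pose.json","w")); return p
E
python3 - <<'E'
from h import *
print(plan(626,-312.5,120,35.3)); print(plan(626,-312.5,20,35.3))
E
```

```text
([0.478, -0.065, 0.083, -15.0], [625.4102081343291, -312.1969392557576, 119.876, 35.328])
([0.478, -0.065, 0.183, -15.0], [625.4102081343291, -312.1969392557576, 19.876000000000005, 35.328])
```

{"method": "jog_arm", "body": {"deltas": [[[0.478,-0.065,0.083,-15.0,0.06],[0.478,-0.065,0.083,-15.0,0.06],[0.478,-0.065,0.083,-15.0,0.06],[0.478,-0.065,0.083,-15.0,0.06],[0.478,-0.065,0.083,-15.0,0.06],[0.478,-0.065,0.083,-15.0,0.06],[0.478,-0.065,0.083,-15.0,0.06],[0.478,-0.065,0.083,-15.0,0.06],[0.478,-0.065,0.083,-15.0,0.06],[0.478,-0.065,0.083,-15.0,0.06],[0.478,-0.065,0.083,-15.0,0.06],[0.478,-0.065,0.083,-15.0,0.06],[0.478,-0.065,0.083,-15.0,0.06],[0.478,-0.065,0.083,-15.0,0.06],[0.478,-0.065,0.083,-15.0,0.06]]], "grip_force": 20}}

```text
time_s: 2.0
ee_pos: [624.8, -312.4, 119.7]
ee_rot: [-180.0, 0.1, 35.3]
force: [-0.4, 0.1, 0.5]
gripper_width: 59.8
```

```bash
python3 - <<'E'
from h import *
print(commit([0.478, -0.065, 0.083, -15.0]))
P=env.camera_params("wrist");im=env.grab_frame("wrist"); cv2.imwrite("pics/w1.png",im[:,:,::-1])
json.dump({k:(v.tolist() if hasattr(v,'tolist') else v) for k,v in P.items()},open("P1.json","w"))
print(env.look_for("wrist","stray1")); print(proj("wrist",[[625.4,-312.2,10],[626,-312.5,10]],P))
E
```

```text
[625.4102081343291, -312.1969392557576, 119.876, 35.328]
[{'xyz': [624.6, -312.8, 8.0], 'conf': 0.77}]
[[320.1038506  189.10087409]
 [320.77463228 188.75643369]]
```

View pics/w1.png

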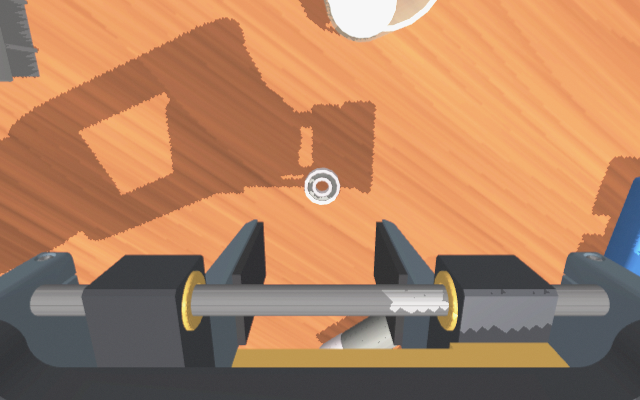

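{"method": "jog_arm", "body": {"deltas": [[[0,0,0.03,0,0.06],[0,0,0.06,0,0.06],[0,0,0.085,0,0.06],[0,0,0.1,0,0.06],[0,0,0.1,0,0.06],[0,0,0.1,0,0.025],[0,0,0.1,0,0.025],[0,0,0.1,0,0.025],[0,0,0.1,0,0.025],[0,0,0.1,0,0.025],[0,0,0.1,0,0.025],[0,0,0.07,0,0.025],[0,0,0.03,0,0.025],[0,0,0,0,0.025],[0,0,0,0,0.025]]], "grip_force": 20}}

```text
time_s: 3.35
ee_pos: [629.4, -314.1, 128.2]
ee_rot: [179.3, -0.4, 35.3]
force: [1.0, -0.4, -1.0]
gripper_width: 25.1
```

```bash
python3 - <<'E'
from h import *
P=env.camera_params("wrist");im=env.grab_frame("wrist"); cv2.imwrite("pics/w2.png",im[:,:,::-1])
# refit tote center guess, target B
a=np.radians(-54.7); c=np.array([570.7,51.5])
w=lambda x,y: c+np.array([x*np.cos(a)-y*np.sin(a),x*np.sin(a)+y*np.cos(a)])
B=w(18,25); print(B, plan(*B,120,35.3), plan(*B,27,35.3))
E
```

```text
[601.50487699  51.25596399] ([0.191, -0.31, -0.0, 0.0], [601.9790492927739, 51.165112691527895, 119.876, 35.328]) ([0.191, -0.31, 0.093, 0.0], [601.9790492927739, 51.165112691527895, 26.876000000000005, 35.328])
```

View pics/w2.png

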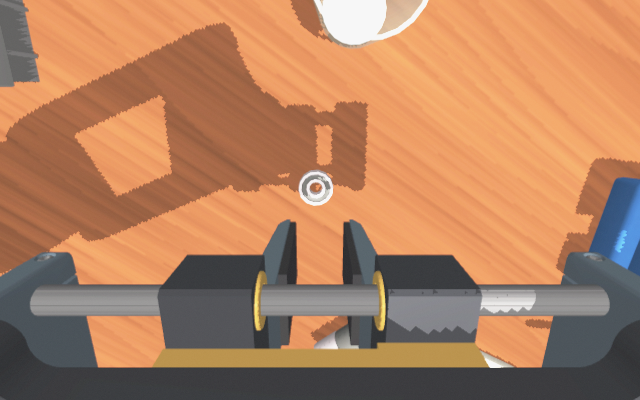

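{"method": "jog_arm", "body": {"deltas": [[[0,0,0.03,0,0.06],[0,0,0.06,0,0.06],[0,0,0.08,0,0.06],[0,0,0.09,0,0.06],[0,0,0.098,0,0.06],[0,0,0.1,0,0.06],[0,0,0.1,0,0.06],[0,0,0.1,0,0.06],[0,0,0.1,0,0.06],[0,0,0.1,0,0.06]]], "grip_force": 20}}

```text
time_s: 4.23
ee_pos: [626.1, -312.6, 21.2]
ee_rot: [179.9, -0.1, 35.3]
force: [-0.9, 0.4, -0.4]
gripper_width: 59.9
```

```bash
python3 - <<'E'
from h import *
P=env.camera_params("wrist");im=env.grab_frame("wrist"); cv2.imwrite("pics/w3.png",im[:,:,::-1])
print(env.look_for("wrist","stray1"),env.state()["ee_pos"])
E
```

```text
[{'xyz': [626.0, -312.1, 9.0], 'conf': 0.76}, {'xyz': [736.5, -264.9, 24.7], 'conf': 0.38}] [ 625.79510213 -312.41124239   20.75942019]
```

View pics/w3.png

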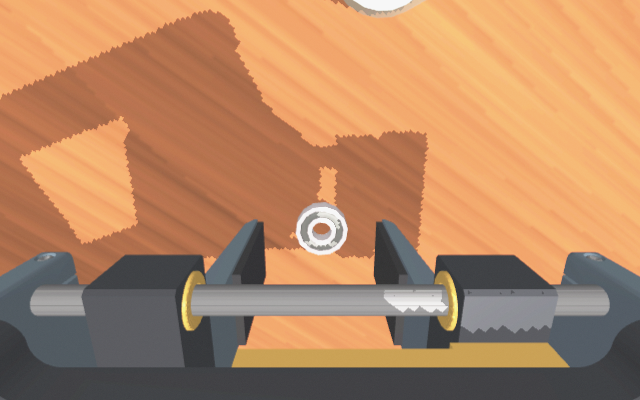

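{"method": "jog_arm", "body": {"deltas": [[[0,0,0.002,0,0.06],[0,0,0.002,0,0.04],[0,0,0.002,0,0.025],[0,0,0.002,0,0.025],[0,0,0.002,0,0.025],[0,0,0.002,0,0.025],[0,0,0.002,0,0.025],[0,0,0.002,0,0.025]]], "grip_force": 20}}

```text
time_s: 5.0
ee_pos: [625.4, -312.2, 17.9]
ee_rot: [180.0, 0.0, 35.3]
force: [0.5, -0.0, -0.5]
gripper_width: 25.2
```

```bash
python3 - <<'E'
from h import *
P=env.camera_params("wrist");im=env.grab_frame("wrist"); cv2.imwrite("pics/w4.png",im[:,:,::-1])
print(env.look_for("wrist","stray1"),env.state()["ee_pos"],env.state()["gripper_width"])
E
```

```text
[{'xyz': [625.1, -311.0, 7.2], 'conf': 0.75}] [ 625.4302707  -312.23483137   17.87162126] 24.750199809784608
```

View pics/w4.png

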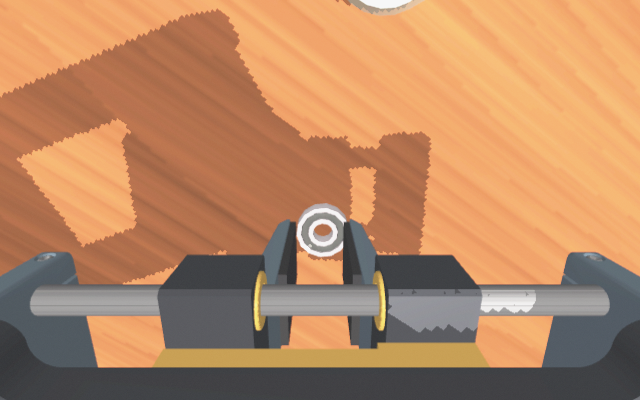

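```bash
python3 - <<'E'
from h import *
im=cv2.imread("pics/w4.png")
cv2.imwrite("pics/w4z.png",cv2.resize(im[190:360,240:410],None,fx=3.5,fy=3.5,interpolation=cv2.INTER_CUBIC))
P=env.camera_params("wrist")
c=np.array([625.4,-312.2,0]);a=np.radians(35.3);tx=np.array([np.cos(a),np.sin(a),0]);ty=np.array([np.sin(a),-np.cos(a),0])
for z in (1,10,50):
  print(z,proj("wrist",[c+tx*s*16+ty*t*12.5+[0,0,z] for s in(1,-1) for t in (-1,1)],P).round().tolist())
E
```

```text
1 [[300.0, 206.0], [341.0, 206.0], [300.0, 254.0], [340.0, 254.0]]
10 [[299.0, 211.0], [341.0, 211.0], [300.0, 260.0], [340.0, 260.0]]
50 [[294.0, 239.0], [347.0, 239.0], [295.0, 298.0], [345.0, 298.0]]
```

View pics/w4z.png

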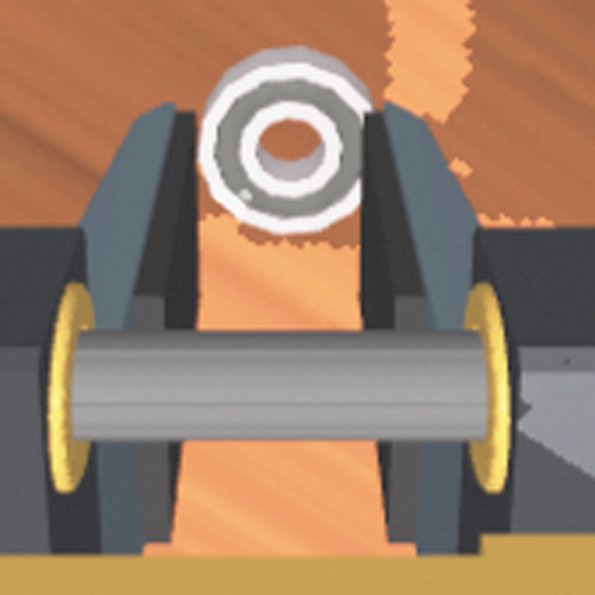

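```bash
python3 - <<'E'
from h import *
im=env.grab_frame("scene")[:,:,::-1]
u,v=proj("scene",[[625.4,-312.2,10]])[0].astype(int); print(u,v)
cv2.imwrite("pics/s4.png",cv2.resize(im[max(0,v-60):v+40,max(0,u-60):u+60],None,fx=6,fy=6,interpolation=cv2.INTER_CUBIC))
E
```

```text
215 170
```

View pics/s4.png

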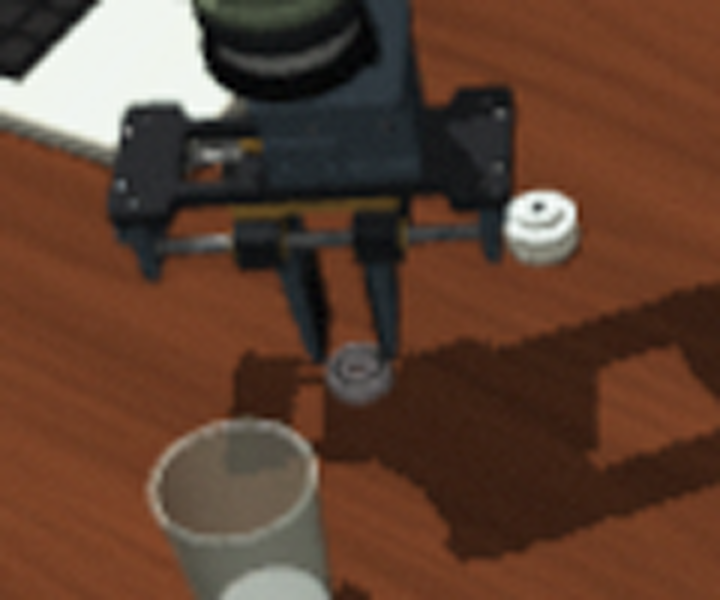

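```bash
python3 - <<'E'
from h import *
c=np.array([625.4,-312.2,0]);a=np.radians(35.3);tx=np.array([np.cos(a),np.sin(a),0]);ty=np.array([np.sin(a),-np.cos(a),0])
for z in (1,10,20,30):
 for s in (16,5,-5,-16):
  print(z,s,proj("scene",[c+tx*s+ty*t*12.5+[0,0,z] for t in (-1,1)]).round(1).tolist(),proj("wrist",[c+tx*s+ty*t*12.5+[0,0,z] for t in (-1,1)]).round().tolist())
print(proj("scene",[625.4,-312.2,10]),proj("scene",[625.4,-312.2,0]), env.look_for("scene","stray1"))
for st in ["tcp"]:
  s=env.state(); print(s["ee_pos"],s["force"],s["qpos"])
E
```

```text
1 16 [[219.8, 176.1], [211.3, 176.6]] [[300.0, 206.0], [341.0, 206.0]]
1 5 [[220.0, 173.4], [211.5, 173.9]] [[300.0, 223.0], [340.0, 223.0]]
1 -5 [[220.2, 171.0], [211.7, 171.4]] [[300.0, 238.0], [340.0, 238.0]]
1 -16 [[220.4, 168.3], [211.9, 168.8]] [[300.0, 254.0], [340.0, 254.0]]
10 16 [[219.4, 174.0], [210.7, 174.5]] [[299.0, 211.0], [341.0, 211.0]]
10 5 [[219.6, 171.3], [211.0, 171.8]] [[299.0, 228.0], [341.0, 229.0]]
10 -5 [[219.7, 168.9], [211.2, 169.3]] [[299.0, 244.0], [341.0, 244.0]]
10 -16 [[219.9, 166.2], [211.4, 166.6]] [[300.0, 260.0], [340.0, 260.0]]
20 16 [[218.8, 171.7], [210.2, 172.1]] [[298.0, 217.0], [343.0, 217.0]]
20 5 [[219.0, 168.9], [210.4, 169.4]] [[298.0, 235.0], [342.0, 235.0]]
20 -5 [[219.2, 166.5], [210.6, 166.9]] [[298.0, 251.0], [342.0, 251.0]]
20 -16 [[219.4, 163.8], [210.9, 164.3]] [[299.0, 268.0], [341.0, 268.0]]
30 16 [[218.3, 169.3], [209.6, 169.7]] [[296.0, 224.0], [344.0, 224.0]]
30 5 [[218.5, 166.5], [209.8, 167.0]] [[297.0, 243.0], [343.0, 243.0]]
30 -5 [[218.7, 164.1], [210.1, 164.5]] [[297.0, 259.0], [343.0, 259.0]]
30 -16 [[218.9, 161.4], [210.3, 161.8]] [[298.0, 277.0], [343.0, 277.0]]
[[215.37601038 170.31000026]] [[215.91220241 172.66358643]] [{'xyz': [446.4, 265.3, 8.9], 'conf': 0.64}, {'xyz': [628.8, -306.9, 12.8], 'conf': 0.49}]
[ 625.42938411 -312.206224     17.8638824 ] [-0.87753035 -0.05136695 -0.1822666 ] [-2.74689573e+01  3.75310185e+01  8.49144615e+01 -3.49077915e-03
  5.75507097e+01  2.72050153e+01]
```

{"method": "jog_arm", "body": {"deltas": [[[0,0,0,0,0.06],[0,0,0,0,0.06],[0,0,0,0,0.06],[0,0,0.002,0,0.06],[0,0,0.004,0,0.06],[0,0,0.004,0,0.06]]]}}

```text
time_s: 5.7
ee_pos: [625.1, -312.0, 13.3]
ee_rot: [-180.0, 0.0, 35.3]
force: [0.2, 0.3, 0.2]
gripper_width: 59.4
```

```bash
python3 - <<'E'
from h import *
print(commit([0,0,0.106,0])); print(env.state())
E
```

```text
[625.4102081343291, -312.1969392557576, 13.876000000000005, 35.328]
{'time_s': 5.7, 'qpos': array([-2.74694841e+01,  3.77894946e+01,  8.51589645e+01, -4.16162671e-03,
        5.71047476e+01,  2.72056981e+01]), 'qvel': array([ 0.0179768 , -0.0548484 , -0.23138948,  0.05813117,  0.34814249,
       -0.06950515]), 'effort': array([-1.88314974e-03, -5.57096779e+01, -2.04089516e+01,  7.25503871e-02,
       -6.00099843e-02,  7.48808616e-04]), 'ee_pos': array([ 625.07432325, -312.03261637,   13.27176105]), 'ee_rot': array([-1.79954276e+02,  2.74313491e-02,  3.53270905e+01]), 'force': array([0.22794758, 0.33739211, 0.20008282]), 'torque': array([0.00347007, 0.00067294, 0.01260493]), 'gripper_width': 59.42049425583901}
```

{"method": "jog_arm", "body": {"deltas": [[[0,0,0.002,0,0.06],[0,0,0.004,0,0.06],[0,0,0.006,0,0.06],[0,0,0.008,0,0.06],[0,0,0.008,0,0.06]]]}}

```text
time_s: 6.12
ee_pos: [625.1, -312.0, 5.2]
ee_rot: [-179.9, 0.0, 35.3]
force: [-0.4, -0.0, 0.3]
gripper_width: 60.0
```

```bash
python3 - <<'E'
from h import *
print(commit([0,0,0.008,0])); print(env.state()["ee_pos"],env.state()["force"])
im=env.grab_frame("scene")[:,:,::-1]
u,v=215,170
a=cv2.resize(im[110:200,155:275],None,fx=6,fy=6,interpolation=cv2.INTER_CUBIC)
cv2.imwrite("pics/s5.png",a)
cv2.imwrite("pics/w5.png",env.grab_frame("wrist")[:,:,::-1])
E
```

```text
[625.4102081343291, -312.1969392557576, 5.876000000000005, 35.328]
[ 625.0698181  -312.02916403    5.19753557] [-0.370244   -0.04251721  0.27559274]
```

View pics/s5.png

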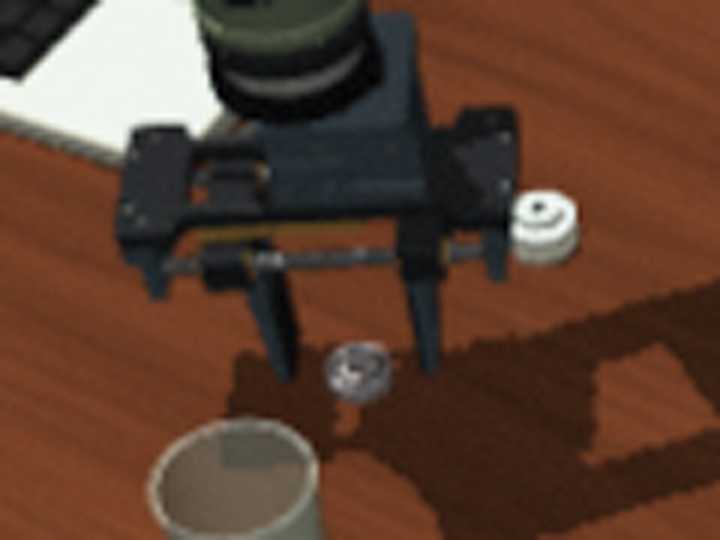

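View pics/w5.png

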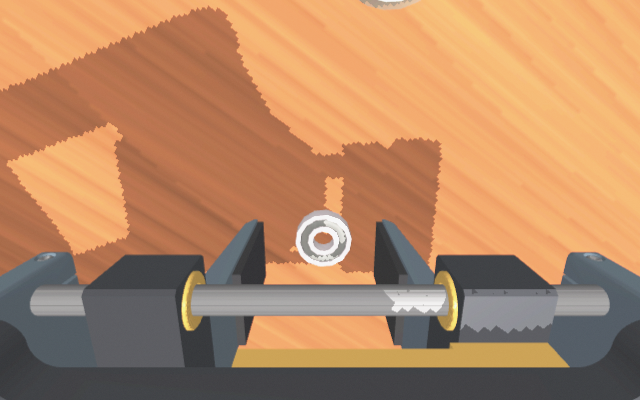

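{"method": "jog_arm", "body": {"deltas": [[[0,0,0.003,0,0.06],[0,0,0.006,0,0.06],[0,0,0.009,0,0.06],[0,0,0.009,0,0.06],[0,0,0.01,0,0.06],[0,0,0.01,0,0.06]]]}}

```text
time_s: 6.72
ee_pos: [625.3, -312.2, -4.4]
ee_rot: [-180.0, 0.0, 35.3]
force: [0.2, 0.3, 0.2]
gripper_width: 60.3
```

```bash
python3 - <<'E'
from h import *
print(commit([0,0,0.010,0])); print(env.state()["ee_pos"],env.state()["force"])
im=env.grab_frame("scene")[:,:,::-1]
a=cv2.resize(im[110:200,155:275],None,fx=6,fy=6,interpolation=cv2.INTER_CUBIC)
cv2.imwrite("pics/s6.png",a)
E
```

```text
[625.4102081343291, -312.1969392557576, -4.123999999999995, 35.328]
[ 625.33632815 -312.16242605   -4.36559324] [0.17720522 0.26058596 0.21143073]
```

View pics/s6.png

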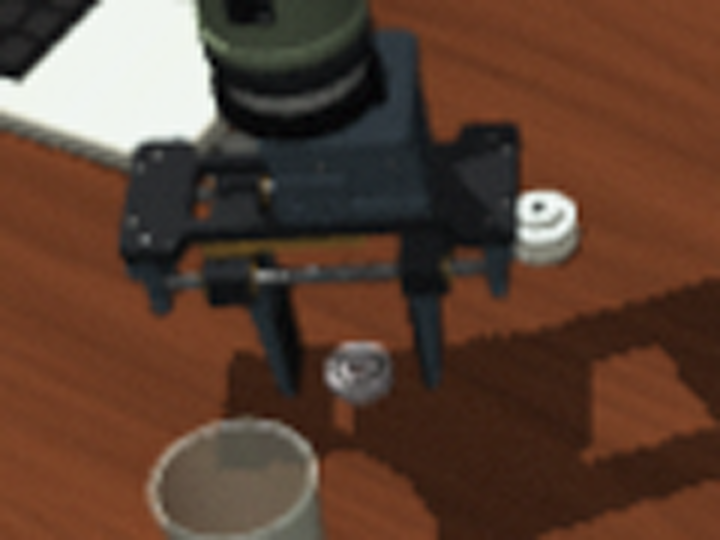

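{"method": "jog_arm", "body": {"deltas": [[[0,0,0.002,0,0.06],[0,0,0.003,0,0.06],[0,0,0.003,0,0.045],[0,0,0.003,0,0.028],[0,0,0.003,0,0.028],[0,0,0.003,0,0.028],[0,0,0.003,0,0.028]]], "grip_force": 20}}

```text
time_s: 7.35
ee_pos: [625.5, -312.2, -7.1]
ee_rot: [180.0, -0.0, 35.3]
force: [-0.2, -0.1, -0.1]
gripper_width: 31.4
```

```bash
python3 - <<'E'
from h import *
print(commit([0,0,0.003,0]))
a=np.radians(-54.7); c=np.array([570.7,51.5])
w=lambda x,y: c+np.array([x*np.cos(a)-y*np.sin(a),x*np.sin(a)+y*np.cos(a)])
B=w(18,25); print(B, plan(*B,90,35.3))
E
```

```text
[625.4102081343291, -312.1969392557576, -7.123999999999995, 35.328]
[601.50487699  51.25596399] ([0.191, -0.31, -0.097, 0.0], [601.9790492927739, 51.165112691527895, 89.876, 35.328])
```

{"method": "jog_arm", "body": {"deltas": [[[0,0,-0.015,0,0.028],[0,0,-0.04,0,0.028],[0,0,-0.07,0,0.028],[0.01,-0.016,-0.097,0,0.028],[0.025,-0.04,-0.097,0,0.028],[0.045,-0.073,-0.097,0,0.028],[0.065,-0.105,-0.097,0,0.028],[0.085,-0.138,-0.097,0,0.028],[0.105,-0.17,-0.097,0,0.028],[0.125,-0.203,-0.097,0,0.028],[0.145,-0.235,-0.097,0,0.028],[0.165,-0.268,-0.097,0,0.028],[0.18,-0.292,-0.097,0,0.028],[0.188,-0.305,-0.097,0,0.028],[0.191,-0.31,-0.097,0,0.028],[0.191,-0.31,-0.097,0,0.028],[0.191,-0.31,-0.097,0,0.028]]], "grip_force": 20}}

```text
time_s: 8.77
ee_pos: [602.1, 50.6, 89.8]
ee_rot: [180.0, 0.0, 35.3]
force: [0.6, 0.2, 0.1]
gripper_width: 30.8
```

```bash
python3 - <<'E'
from h import *
print(commit([0.191,-0.31,-0.097,0]))
P=env.camera_params("wrist");im=env.grab_frame("wrist"); cv2.imwrite("pics/w7.png",im[:,:,::-1])
json.dump({k:(v.tolist() if hasattr(v,'tolist') else v) for k,v in P.items()},open("P7.json","w"))
print(env.look_for("wrist","tote_edge"),env.look_for("wrist","bearing1"))
E
```

```text
[601.9790492927739, 51.165112691527895, 89.876, 35.328]
[{'xyz': [576.8, 81.0, 1.4], 'conf': 0.79}] [{'xyz': [565.4, 125.9, 15.4], 'conf': 0.87}, {'xyz': [565.0, 28.7, 14.8], 'conf': 0.64}, {'xyz': [517.3, 92.6, 10.0], 'conf': 0.57}]
```

View pics/w7.png

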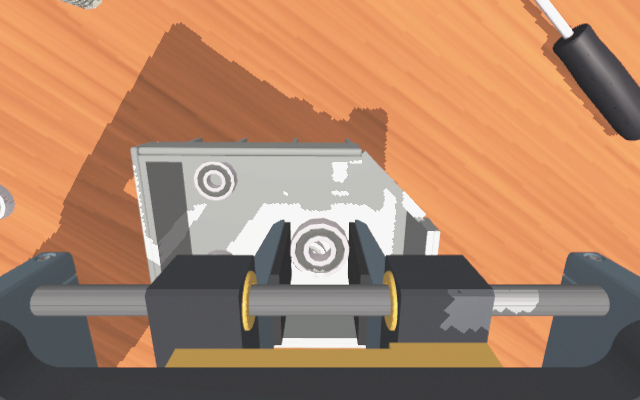

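```bash
cat >> h.py <<'E'
rim=np.array([[-100,-75,60],[100,-75,60],[100,20,60],[45,75,60],[-100,75,60.]]);bot=rim*[.96,.95,0];
inn=np.array([[-91,-66,60],[91,-66,60],[91,25,60],[50,66,60],[-91,66,60.]]);flo=inn*[1,1,0]+[0,0,4]
def W(q,l): 
    l=np.atleast_2d(l).astype(float); a=np.radians(q[2]); return np.c_[l[:,:2]@np.array([[np.cos(a),np.sin(a)],[-np.sin(a),np.cos(a)]])+q[:2],l[:,2]]
def loadP(f): 
    P=json.load(open(f)); P['xyz']=np.array(P['xyz']); return P
E
python3 - <<'E'
from h import *
im=cv2.imread("pics/w7.png"); P=loadP("P7.json"); q=[570.7,51.5,-54.7]
for l,c in ((rim,(0,0,255)),(flo,(0,255,0)),(inn,(255,0,0))):
    cv2.polylines(im,[proj("wrist",W(q,l),P).astype(int)],True,c,1)
cv2.imwrite("pics/w7o.png",im); print(proj("wrist",W(q,rim),P).round())
cv2.imwrite("pics/w7z.png",cv2.resize(im[120:280,110:460],None,fx=2.2,fy=2.2))
E
```

```text
[[160. 348.]
 [429. 348.]
 [442. 230.]
 [362. 147.]
 [127. 147.]]
```

View pics/w7z.png

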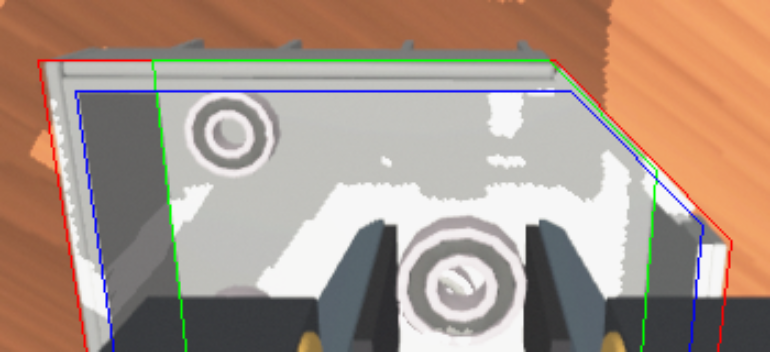

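{"method": "jog_arm", "body": {"deltas": [[[0,0,0.025,0,0.028],[0,0,0.05,0,0.028],[0,0,0.07,0,0.028],[0,0,0.082,0,0.028],[0,0,0.088,0,0.028],[0,0,0.091,0,0.028],[0,0,0.091,0,0.028],[0,0,0.091,0,0.028],[0,0,0.091,0,0.036],[0,0,0.091,0,0.042],[0,0,0.091,0,0.042],[0,0,0.085,0,0.042],[0,0,0.06,0,0.042],[0,0,0.03,0,0.042],[0,0,0,0,0.042]]]}}

```text
time_s: 10.17
ee_pos: [601.5, 51.2, 91.0]
ee_rot: [-180.0, 0.1, 35.3]
force: [1.2, 0.4, 0.3]
gripper_width: 42.0
```

```bash
python3 - <<'E'
from h import *
print(plan(442,269.5,40,35.3)); print(plan(442,269.5,90,35.3))
P=env.camera_params("wrist");im=env.grab_frame("wrist"); cv2.imwrite("pics/w8.png",im[:,:,::-1])
E
```

```text
([-0.004, -0.271, 0.05, 0.0], [442.00814573810015, 269.9488187025133, 39.876000000000005, 35.328])
([-0.004, -0.271, -0.0, 0.0], [442.00814573810015, 269.9488187025133, 89.876, 35.328])
```

View pics/w8.png

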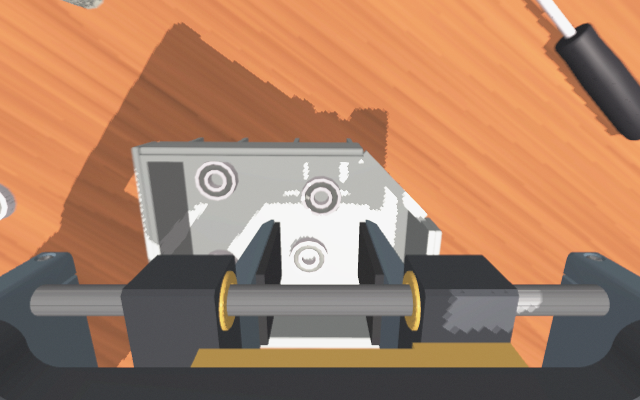

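{"method": "jog_arm", "body": {"deltas": [[[0,-0.02,0,0,0.06],[-0.001,-0.06,0,0,0.06],[-0.002,-0.1,0,0,0.06],[-0.002,-0.14,0,0,0.06],[-0.003,-0.18,0,0,0.06],[-0.004,-0.22,0.02,0,0.06],[-0.004,-0.25,0.035,0,0.06],[-0.004,-0.265,0.05,0,0.06],[-0.004,-0.271,0.05,0,0.06],[-0.004,-0.271,0.05,0,0.06],[-0.004,-0.271,0.05,0,0.06]]]}}

```text
time_s: 11.13
ee_pos: [443.1, 270.1, 40.8]
ee_rot: [180.0, -0.1, 35.4]
force: [0.7, 0.0, -0.0]
gripper_width: 60.2
```

```bash
python3 - <<'E'
from h import *
print(commit([-0.004,-0.271,0.05,0]))
P=env.camera_params("wrist");im=env.grab_frame("wrist"); cv2.imwrite("pics/w9.png",im[:,:,::-1])
print(env.look_for("wrist","stray1"),proj("wrist",[442,270,10],P))
E
```

```text
[442.00814573810015, 269.9488187025133, 39.876000000000005, 35.328]
[{'xyz': [449.5, 267.7, 7.4], 'conf': 0.6}] [[319.07246656 223.74737469]]
```

View pics/w9.png

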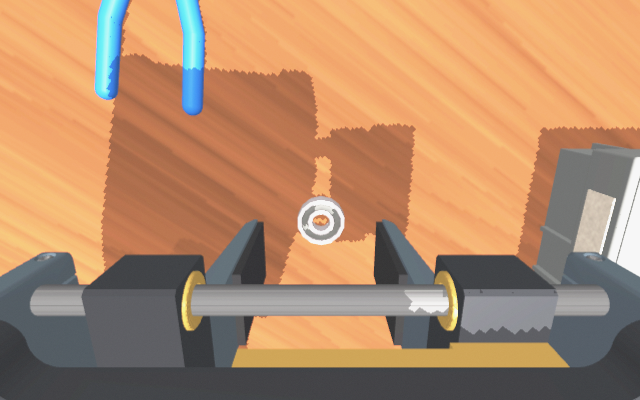

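{"method": "jog_arm", "body": {"deltas": [[[0,0,0.015,0,0.06],[0,0,0.03,0,0.06],[0,0,0.04,0,0.06],[0,0,0.045,0,0.06],[0,0,0.047,0,0.06],[0,0,0.047,0,0.06],[0,0,0.047,0,0.06],[0,0,0.047,0,0.045],[0,0,0.047,0,0.028],[0,0,0.047,0,0.028],[0,0,0.047,0,0.028],[0,0,0.047,0,0.028],[0,0,0.047,0,0.028]]], "grip_force": 20}}

```text
time_s: 12.32
ee_pos: [442.1, 270.0, -7.0]
ee_rot: [180.0, -0.0, 35.3]
force: [0.3, 0.1, 0.7]
gripper_width: 30.9
```

```bash
python3 - <<'E'
from h import *
print(commit([0,0,0.047,0]))
P=loadP("P7.json"); q=[570.7,51.5,-54.7]; a=np.radians(q[2])
for u,v in [(217,181),(321,196),(310,256)]:
    w=ray("wrist",u,v,14,P); d=w[:2]-q[:2]; print(w.round(), d@np.array([[np.cos(a),-np.sin(a)],[np.sin(a),np.cos(a)]]))
A=W(q,[52,-20,0])[0]; print(A,plan(A[0],A[1],90,125.3))
E
```

```text
[442.00814573810015, 269.9488187025133, -7.123999999999995, 35.328]
[570. 125.  14.] [-60.77524864  41.66674899]
[606.  52.  14.] [19.77581428 29.58087754]
[559.  30.  14.] [ 10.77158114 -22.3780914 ]
[584.42584467  -2.49630717   0.        ] ([-0.041, 0.305, -0.097, -90.0], [584.9262873217086, -2.5954984392823235, 89.876, 125.328])
```

{"method": "jog_arm", "body": {"deltas": [[[0,0,-0.02,0,0.028],[0,0,-0.05,0,0.028],[0,0,-0.08,0,0.028],[-0.002,0.015,-0.097,-5,0.028],[-0.005,0.035,-0.097,-12,0.028],[-0.009,0.065,-0.097,-19,0.028],[-0.013,0.095,-0.097,-26,0.028],[-0.017,0.125,-0.097,-33,0.028],[-0.021,0.155,-0.097,-40,0.028],[-0.025,0.185,-0.097,-47,0.028],[-0.029,0.215,-0.097,-54,0.028],[-0.033,0.245,-0.097,-61,0.028],[-0.037,0.275,-0.097,-68,0.028],[-0.04,0.295,-0.097,-75,0.028],[-0.041,0.305,-0.097,-82,0.028],[-0.041,0.305,-0.097,-87,0.028],[-0.041,0.305,-0.097,-90,0.028],[-0.041,0.305,-0.097,-90,0.028],[-0.041,0.305,-0.097,-90,0.028],[-0.041,0.305,-0.097,-90,0.028]]], "grip_force": 20}}

```text
time_s: 13.98
ee_pos: [584.8, -2.4, 89.7]
ee_rot: [-180.0, -0.0, 125.3]
force: [0.4, -1.1, 0.6]
gripper_width: 30.7
```

```bash
python3 - <<'E'
from h import *
print(commit([-0.041,0.305,-0.097,-90]))
P=env.camera_params("wrist");im=env.grab_frame("wrist").copy()[:,:,::-1].copy(); q=[570.7,51.5,-54.7]
json.dump({k:(v.tolist() if hasattr(v,'tolist') else v) for k,v in P.items()},open("P10.json","w"))
cv2.imwrite("pics/w10.png",im)
for l,c in ((rim,(0,0,255)),(flo,(0,255,0)),(inn,(255,0,0))):
    cv2.polylines(im,[proj("wrist",W(q,l),P).astype(int)],True,c,1)
cv2.imwrite("pics/w10o.png",im)
print(env.state()["gripper_width"])
E
```

```text
[584.9262873217086, -2.5954984392823235, 89.876, 125.328]
30.740083855209765
```

View pics/w10o.png

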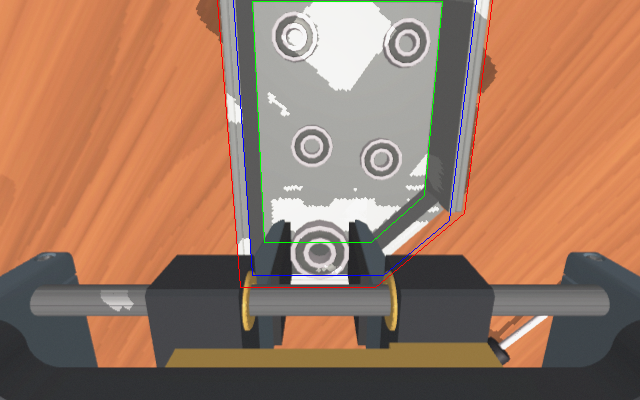

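{"method": "jog_arm", "body": {"deltas": [[[0,0,0.025,0,0.028],[0,0,0.05,0,0.028],[0,0,0.07,0,0.028],[0,0,0.082,0,0.028],[0,0,0.088,0,0.028],[0,0,0.091,0,0.028],[0,0,0.091,0,0.028],[0,0,0.091,0,0.028],[0,0,0.091,0,0.036],[0,0,0.091,0,0.042],[0,0,0.091,0,0.042],[0,0,0.085,0,0.042],[0,0,0.06,0,0.042],[0,0,0.03,0,0.042],[0,0,0,0,0.042],[0,0,0,0,0.042]]]}}

```text
time_s: 15.37
ee_pos: [589.2, -2.7, 96.6]
ee_rot: [179.4, 0.4, 125.3]
force: [0.6, -0.7, 0.5]
gripper_width: 42.1
```

```bash
python3 - <<'E'
from h import *
P=env.camera_params("wrist");im=env.grab_frame("wrist").copy()[:,:,::-1].copy(); q=[570.7,51.5,-54.7]
json.dump({k:(v.tolist() if hasattr(v,'tolist') else v) for k,v in P.items()},open("P11.json","w"))
cv2.imwrite("pics/w11.png",im); print(env.state()["ee_pos"])
E
```

```text
[587.61772274  -2.66479644  93.99058246]
```

View pics/w11.png

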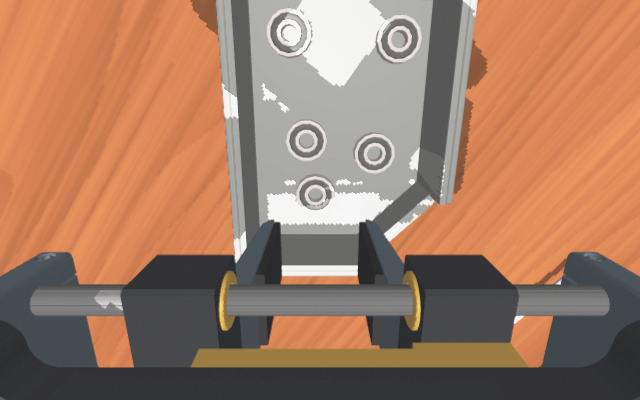

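```bash
python3 - <<'E'
from h import *
q=[570.7,51.5,-54.7]
G=W(q,[-68,-70.5,0])[0]; print(G,plan(G[0],G[1],90,125.3),plan(G[0],G[1],34,125.3))
E
```

```text
[473.86798144  66.25839361   0.        ] ([0.12, -0.051, -0.0, 0.0], [473.9269098652961, 65.81603716904073, 89.876, 125.328]) ([0.12, -0.051, 0.056, 0.0], [473.9269098652961, 65.81603716904073, 33.876000000000005, 125.328])
```

{"method": "jog_arm", "body": {"deltas": [[[0.02,-0.009,0,0,0.05],[0.05,-0.021,0,0,0.05],[0.08,-0.034,0,0,0.05],[0.105,-0.045,0,0,0.05],[0.117,-0.05,0,0,0.05],[0.12,-0.051,0,0,0.05],[0.12,-0.051,0,0,0.05],[0.12,-0.051,0.0,0,0.05],[0.12,-0.051,0.015,0,0.05],[0.12,-0.051,0.03,0,0.05],[0.12,-0.051,0.043,0,0.05],[0.12,-0.051,0.052,0,0.05],[0.12,-0.051,0.056,0,0.05],[0.12,-0.051,0.056,0,0.05],[0.12,-0.051,0.056,0,0.05],[0.12,-0.051,0.056,0,0.05]]], "grip_force": 8}}

```text
time_s: 16.75
ee_pos: [474.8, 65.7, 34.4]
ee_rot: [179.9, 0.0, 125.3]
force: [-0.2, 0.3, 1.1]
gripper_width: 50.0
```

```bash
python3 - <<'E'
from h import *
print(commit([0.12,-0.051,0.056,0]))
P=env.camera_params("wrist");im=env.grab_frame("wrist").copy()[:,:,::-1].copy(); q=[570.7,51.5,-54.7]
for l,c in ((rim,(0,0,255)),(inn,(255,0,0))):
    cv2.polylines(im,[proj("wrist",W(q,l),P).astype(int)],True,c,1)
cv2.imwrite("pics/w12.png",im); print(env.state()["ee_pos"])
im=env.grab_frame("scene")[:,:,::-1]
cv2.imwrite("pics/s12.png",cv2.resize(im[110:250,260:420],None,fx=4.5,fy=4.2,interpolation=cv2.INTER_CUBIC))
E
```

```text
[473.9269098652961, 65.81603716904073, 33.876000000000005, 125.328]
[474.75382647  65.80863578  34.50166449]
```

View pics/w12.png

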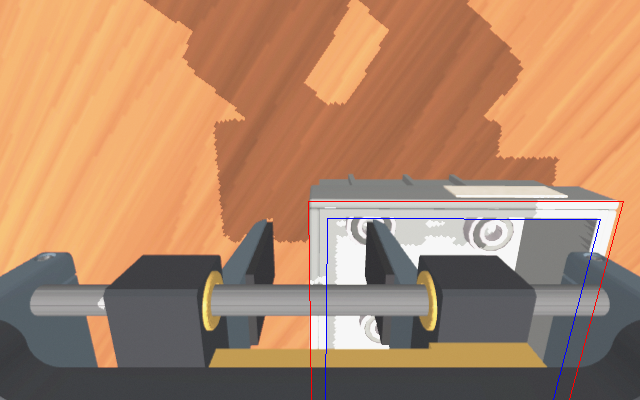

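View pics/s12.png

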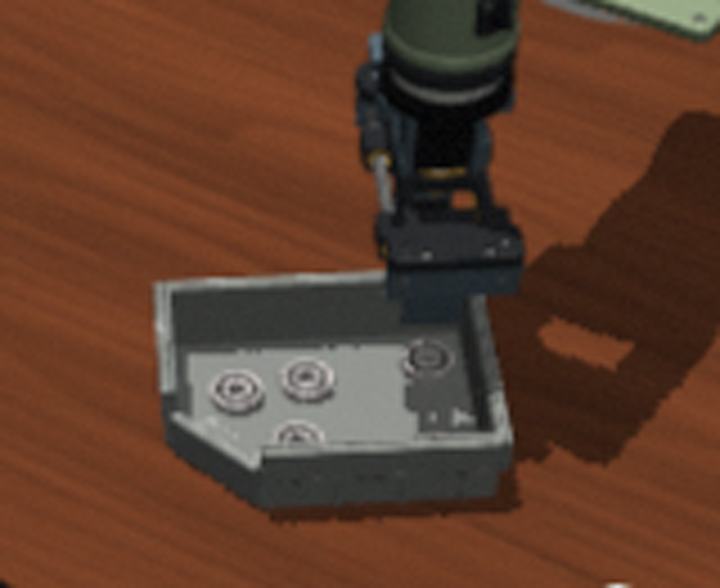

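{"method": "jog_arm", "body": {"deltas": [[[0,0,0,0,0.03],[0,0,0,0,0.012],[0,0,0,0,0.004],[0,0,0,0,0.004],[0,0,0,0,0.004],[0,0,0,0,0.004],[0,0,0,0,0.004],[0,0,0,0,0.004]]], "grip_force": 8}}

```text
time_s: 17.52
ee_pos: [473.9, 65.7, 33.8]
ee_rot: [-180.0, 0.0, 125.3]
force: [-0.1, 0.0, 0.5]
gripper_width: 9.0
```

{"method": "jog_arm", "body": {"deltas": [[[0,0,-0.003,0,0.004],[-0.001,0.001,-0.006,0,0.004],[-0.002,0.002,-0.009,0,0.004],[-0.003,0.003,-0.012,0,0.004],[-0.003,0.003,-0.015,0,0.004],[-0.004,0.004,-0.018,0,0.004],[-0.005,0.005,-0.021,0,0.004],[-0.006,0.006,-0.024,0,0.004],[-0.007,0.007,-0.027,0,0.004],[-0.008,0.008,-0.03,0,0.004],[-0.008,0.008,-0.03,0,0.004]]], "grip_force": 8}}

```text
time_s: 18.43
ee_pos: [485.9, 63.9, 64.5]
ee_rot: [179.9, 0.0, 125.3]
force: [-1.0, 0.3, -2.6]
gripper_width: 10.4
```

```bash
python3 - <<'E'
from h import *
print(commit([-0.008,0.008,-0.03,0]))
s=env.state(); print(s["ee_pos"],s["force"],s["torque"],s["gripper_width"])
im=env.grab_frame("wrist")[:,:,::-1]; cv2.imwrite("pics/w13.png",im)
im=env.grab_frame("scene")[:,:,::-1]
cv2.imwrite("pics/s13.png",cv2.resize(im[110:250,260:420],None,fx=4.5,fy=4.2,interpolation=cv2.INTER_CUBIC))
E
```

```text
[485.0798018137795, 63.91524754747457, 63.876000000000005, 125.328]
[485.865598    63.92015231  64.50304242] [-1.02732702  0.29866552 -2.60525972] [-0.04330831  0.0648813  -0.05639733] 10.438740846572655
```

View pics/s13.png

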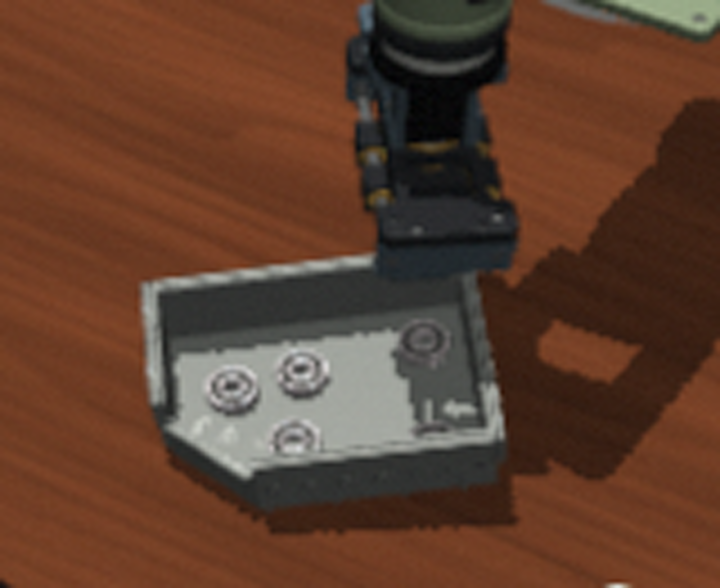

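View pics/w13.png

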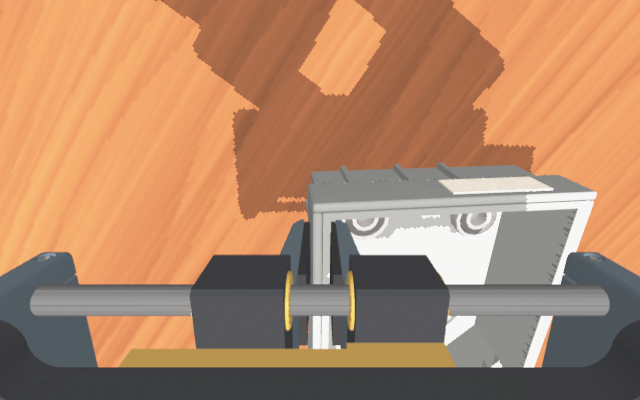

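{"method": "jog_arm", "body": {"deltas": [[[-0.001,0.001,-0.003,0,0.004],[-0.002,0.002,-0.006,0,0.004],[-0.004,0.004,-0.009,0,0.004],[-0.005,0.005,-0.012,0,0.004],[-0.006,0.006,-0.015,0,0.004],[-0.007,0.007,-0.017,0,0.004],[-0.008,0.008,-0.02,0,0.004],[-0.01,0.01,-0.023,0,0.004],[-0.011,0.011,-0.026,0,0.004],[-0.012,0.012,-0.028,0,0.004],[-0.012,0.012,-0.028,0,0.004],[-0.012,0.012,-0.028,0,0.004]]], "grip_force": 8}}

```text
time_s: 19.53
ee_pos: [502.0, 61.0, 91.9]
ee_rot: [180.0, 0.0, 125.3]
force: [0.3, -0.5, -2.8]
gripper_width: 11.1
```

```bash
python3 - <<'E'
from h import *
print(commit([-0.012,0.012,-0.028,0]))
s=env.state(); print(s["ee_pos"],s["force"],s["torque"],s["gripper_width"])
im=env.grab_frame("wrist")[:,:,::-1]; cv2.imwrite("pics/w14.png",im)
im=env.grab_frame("scene")[:,:,::-1]
cv2.imwrite("pics/s14.png",cv2.resize(im[110:250,260:420],None,fx=4.5,fy=4.2,interpolation=cv2.INTER_CUBIC))
im=env.grab_frame("top")[:,:,::-1]
cv2.imwrite("pics/t14.png",cv2.resize(im[150:290,230:360],None,fx=4.2,fy=4.2,interpolation=cv2.INTER_CUBIC))
E
```

```text
[501.8091397365046, 61.06406311512534, 91.876, 125.328]
[501.99307059  61.02466981  91.90240081] [ 0.33451353 -0.48730413 -2.78148285] [-0.05605536 -0.12231607  0.00808619] 11.131377566751437
```

View pics/s14.png

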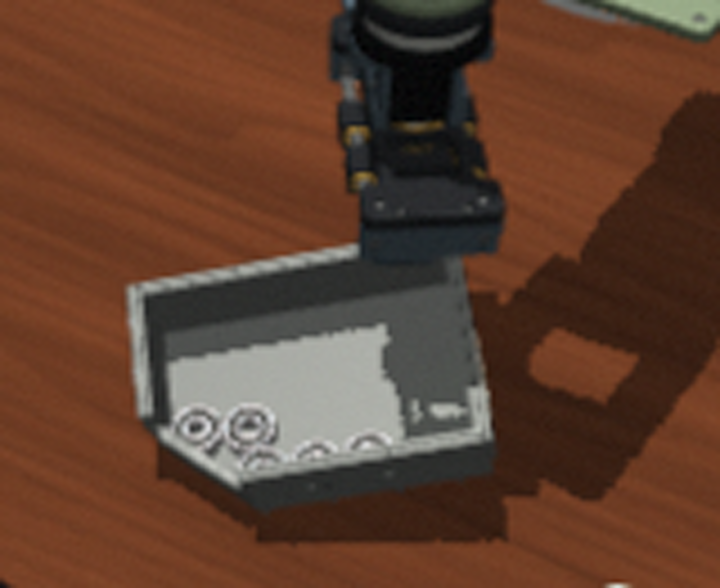

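View pics/w14.png

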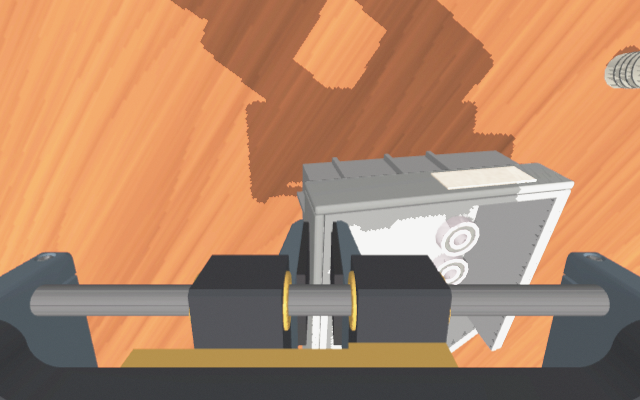

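View pics/t14.png

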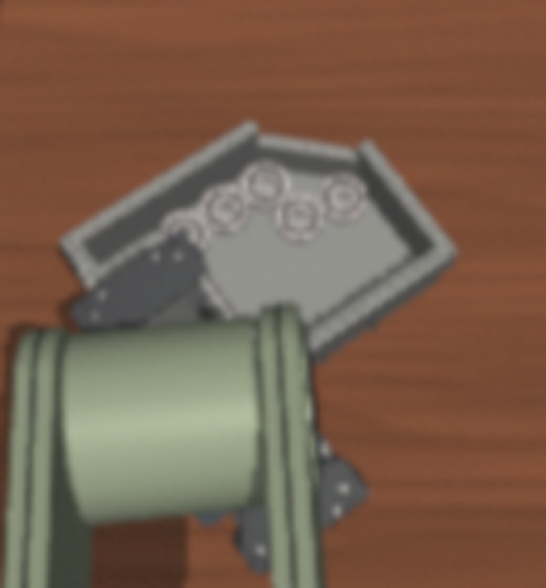

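```bash
cat > fit.py <<'E'
from h import *
from scipy.optimize import least_squares
def tilt_fit(topz,scz,offt,offs,ft=4.2,fs=(4.5,4.2)):
    obs=[]
    for l,p in topz: obs.append(("top",l,np.array(p)/ft+offt-.4))
    for l,p in scz: obs.append(("scene",l,np.array(p)/fs+offs-.4))
    def f(q,full=False):
        Rm=R.from_rotvec(q[3:])
        return np.concatenate([proj(c,Rm.apply(l)+q[:3])[0]-p for c,l,p in obs])
    a=np.radians(-54.7); q0=np.r_[570,52,30,R.from_euler('z',-54.7,degrees=True).as_rotvec()]
    r=least_squares(f,q0,loss='soft_l1'); return r.x,f(r.x).reshape(-1,2),f
def report(q):
    Rm=R.from_rotvec(q[3:]); n=Rm.apply([0,0,1]); print("pos",q[:3].round(1),"lean",np.degrees(np.arccos(n[2])).round(1),"lean dir in tote",np.degrees(np.arctan2(*(Rm.inv().apply([0,0,-1])[[1,0]]))).round(1))
    E=[[95,20,0],[45,70,0],[70,45,0],[67,42,4],[-95,-70,0],[95,-70,0],[-95,70,0]]
    print((Rm.apply(E)+q[:3]).round(1).tolist())
def floorpt(cam,u,v,q,h=14):
    p,Rc=cam_(cam); d=Rc@np.array([(u-p['cx'])/p['fx'],(v-p['cy'])/p['fy'],1]); Rm=R.from_rotvec(q[3:])
    o=Rm.inv().apply(p['xyz']-q[:3]); dd=Rm.inv().apply(d); return o+dd*(h-o[2])/dd[2]
cam_=cam
E
python3 - <<'E'
from fit import *
A,B,C,D=[-100,75,60],[45,75,60],[100,20,60],[100,-75,60]
q,res,f=tilt_fit([(A,(62,240)),(B,(252,123)),(C,(368,143)),(D,(457,250))],[(D,(130,287)),(A,(490,440)),(B,(237,472)),(C,(142,415))],[230,150],[260,110])
report(q); print(res.round(1).tolist())
for u,v in [(185,232),(228,208),(267,186),(300,216),(344,197)]:
    b=floorpt("top",u/4.2+229.6,v/4.2+149.6,q); print(b.round(),np.hypot(*(b[:2]-[67,42])).round())
E
```

```text
pos [576.3  51.3  23. ] lean 16.5 lean dir in tote 41.0
[[643.6, -14.3, -1.1], [656.2, 55.3, 0.3], [649.9, 20.5, -0.4], [647.0, 20.9, 4.6], [469.2, 88.0, 56.4], [572.2, -66.4, 15.7], [580.3, 169.0, 30.3]]
[[-0.2, 0.0], [0.2, -0.7], [0.9, -0.6], [0.7, 1.2], [0.1, -0.2], [1.2, -0.3], [0.8, 1.7], [-0.4, 0.0]]
[-26.  51.  14.] 93.0
[ 7. 49. 14.] 61.0
[37. 47. 14.] 30.0
[43. 17. 14.] 35.0
[75. 11. 14.] 32.0
```

{"method": "jog_arm", "body": {"deltas": [[[-0.001,0.001,-0.002,0,0.004],[-0.002,0.002,-0.004,0,0.004],[-0.003,0.003,-0.006,0,0.004],[-0.005,0.005,-0.009,0,0.004],[-0.006,0.006,-0.011,0,0.004],[-0.007,0.007,-0.013,0,0.004],[-0.009,0.009,-0.016,0,0.004],[-0.01,0.01,-0.018,0,0.004],[-0.01,0.01,-0.018,0,0.004],[-0.01,0.01,-0.018,0,0.004]]], "grip_force": 8}}

```text
time_s: 20.52
ee_pos: [516.0, 58.6, 109.9]
ee_rot: [180.0, 0.0, 125.3]
force: [-0.9, 0.3, -2.2]
gripper_width: 11.9
```

```bash
python3 - <<'E'
from h import *
print(commit([-0.01,0.01,-0.018,0]))
s=env.state(); print(s["ee_pos"],s["force"],s["torque"],s["gripper_width"])
im=env.grab_frame("wrist")[:,:,::-1]; cv2.imwrite("pics/w15.png",im)
im=env.grab_frame("scene")[:,:,::-1]
cv2.imwrite("pics/s15.png",cv2.resize(im[110:250,260:420],None,fx=4.5,fy=4.2,interpolation=cv2.INTER_CUBIC))
im=env.grab_frame("top")[:,:,::-1]
cv2.imwrite("pics/t15.png",cv2.resize(im[150:290,230:360],None,fx=4.2,fy=4.2,interpolation=cv2.INTER_CUBIC))
E
```

```text
[515.7502546721089, 58.68807608816765, 109.876, 125.328]
[516.02293917  58.64284623 109.93539421] [-0.86716963  0.31789777 -2.22226941] [-0.07745458 -0.02594752  0.03880178] 11.904621055195252
```

View pics/s15.png

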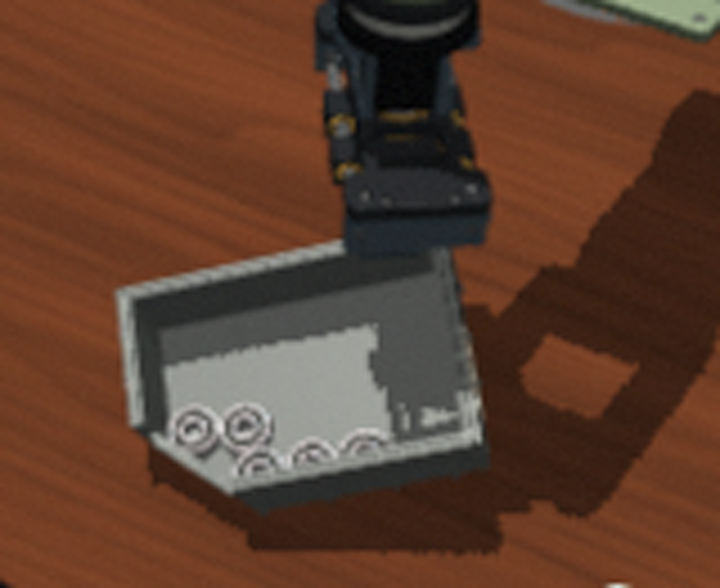

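View pics/t15.png

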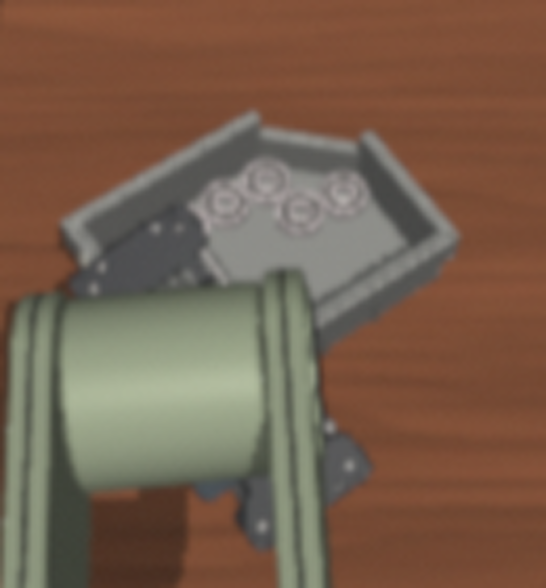

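View pics/w15.png

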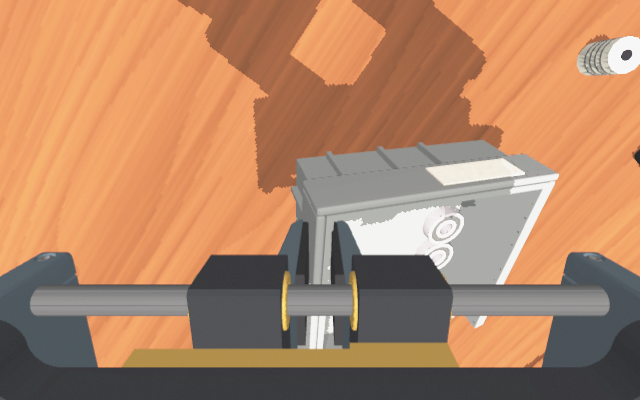

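{"method": "jog_arm", "body": {"deltas": [[[0.005,0.005,0,0,0.004],[0.005,0.005,0,0,0.004],[-0.005,-0.005,0,0,0.004],[-0.005,-0.005,0,0,0.004],[0.005,0.005,0,0,0.004],[0.005,0.005,0,0,0.004],[-0.005,-0.005,0,0,0.004],[-0.005,-0.005,0,0,0.004],[0,0,0,0,0.004],[0,0,0,0,0.004],[0,0,0,0,0.004]]], "grip_force": 8}}

```text
time_s: 21.58
ee_pos: [515.9, 59.3, 109.8]
ee_rot: [180.0, -0.0, 125.4]
force: [-0.1, -0.7, -1.8]
gripper_width: 11.2
```

```bash
python3 - <<'E'
from h import *
s=env.state(); print(s["ee_pos"],s["force"],s["torque"],s["gripper_width"])
im=env.grab_frame("scene")[:,:,::-1]
cv2.imwrite("pics/s16.png",cv2.resize(im[110:250,260:420],None,fx=4.5,fy=4.2,interpolation=cv2.INTER_CUBIC))
im=env.grab_frame("top")[:,:,::-1]
cv2.imwrite("pics/t16.png",cv2.resize(im[150:290,230:360],None,fx=4.2,fy=4.2,interpolation=cv2.INTER_CUBIC))
E
```

```text
[515.90292379  59.34140878 109.80795593] [-0.11876783 -0.74749008 -1.77823963] [-0.04737305 -0.09777423 -0.07379184] 11.23370676659739
```

View pics/s16.png

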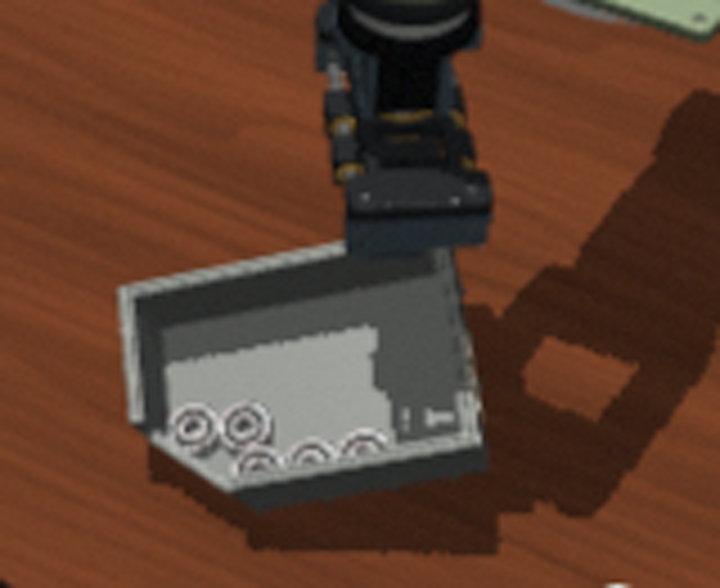

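View pics/t16.png

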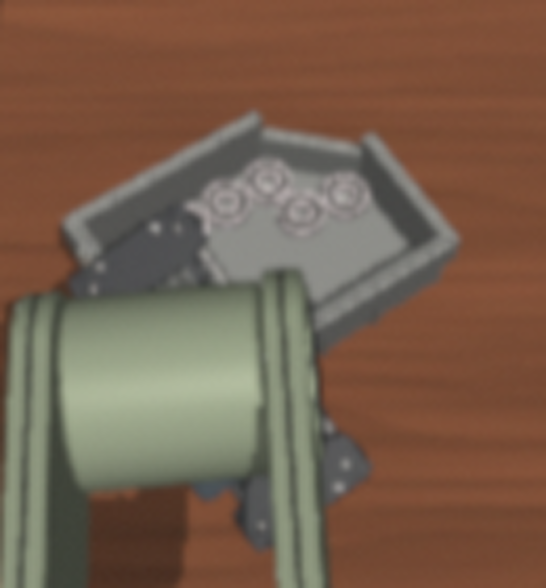

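{"method": "jog_arm", "body": {"deltas": [[[0,0,0,0,0.004],[0,0,0,0,0.004],[0,0,0,0,0.004],[0,0,0,0,0.004],[0,0,0,0,0.004],[0,0,0,0,0.004]]], "grip_force": 25}}

```text
time_s: 22.18
ee_pos: [515.6, 58.6, 109.8]
ee_rot: [-180.0, -0.0, 125.3]
force: [-0.8, -0.3, -2.7]
gripper_width: 10.4
```

```bash
cat > snap.py <<'E'
import sys
from h import *
k=sys.argv[1]
s=env.state(); print(s["ee_pos"],s["force"],s["torque"],s["gripper_width"])
im=env.grab_frame("scene")[:,:,::-1]; a=cv2.resize(im[115:245,270:420],None,fx=3.2,fy=3.2,interpolation=cv2.INTER_CUBIC)
im=env.grab_frame("top")[:,:,::-1]; b=cv2.resize(im[150:270,240:345],None,fx=3.2,fy=3.2,interpolation=cv2.INTER_CUBIC)
h=max(a.shape[0],b.shape[0]); o=np.zeros((h,a.shape[1]+b.shape[1],3),np.uint8); o[:a.shape[0],:a.shape[1]]=a; o[:b.shape[0],a.shape[1]:]=b
cv2.imwrite(f"pics/c{k}.png",o); print(o.shape)
E
python3 snap.py 17
```

```text
[515.62281365  58.64761101 109.78933275] [-0.82896282 -0.32358329 -2.69726889] [-0.13533875  0.10429185 -0.04975208] 10.413189378585082
(416, 816, 3)
```

View pics/c17.png

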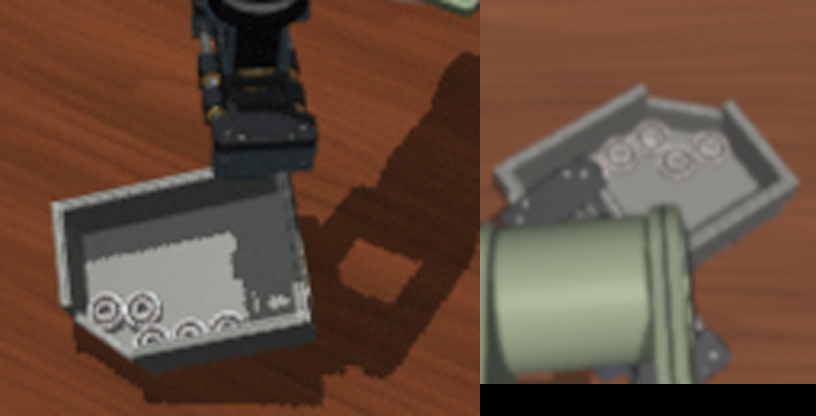

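{"method": "jog_arm", "body": {"deltas": [[[0,0,0,0,0.004],[0,0,0,0,0.004],[0,0,0,0,0.004],[0,0,0,0,0.004],[0,0,0,0,0.004],[0,0,0,0,0.004]]], "grip_force": 55}}

```text
time_s: 22.78
ee_pos: [515.7, 58.7, 109.8]
ee_rot: [-180.0, 0.0, 125.3]
force: [0.2, 0.4, -4.5]
gripper_width: 8.6
```

```bash
python3 snap.py 18
```

```text
[515.73418832  58.71585967 109.77858204] [ 0.18343214  0.36180228 -4.53283213] [-0.03197463  0.18457137 -0.00266906] 8.613443551906405
(416, 816, 3)
```

View pics/c18.png

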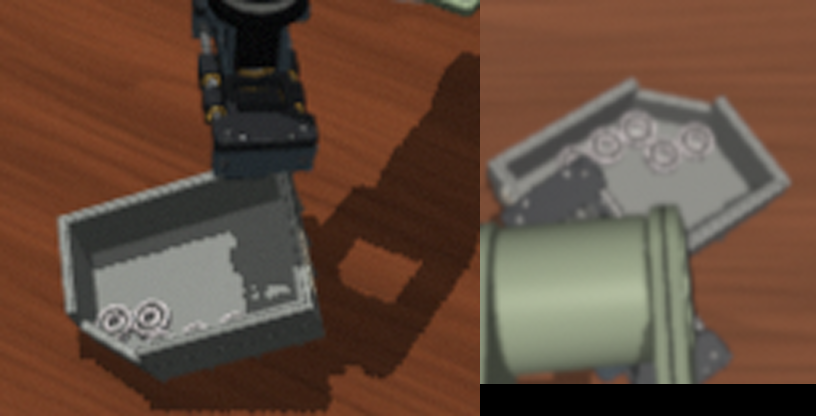

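```bash
python3 - <<'E'
from fit import *
A,B,C,D=[-100,75,60],[45,75,60],[100,20,60],[100,-75,60]
q,res,f=tilt_fit([(A,(12,165)),(B,(153,82)),(C,(240,100)),(D,(310,183))],[(D,(62,218)),(A,(322,332))],[240,150],[270,115],3.2,(3.2,3.2))
report(q); print(res.round(1).tolist())
for u,v in [(607,144),(638,129),(664,153),(696,139)]:
    b=floorpt("top",(u-480)/3.2+239.6,v/3.2+149.6,q); print(b.round(),np.hypot(*(b[:2]-[67,42])).round())
E
```

```text
pos [582.1  60.5  22.7] lean 23.0 lean dir in tote 39.0
[[646.0, -4.3, -11.1], [659.3, 65.0, -8.2], [652.6, 30.4, -9.7], [650.3, 30.6, -4.3], [479.5, 96.3, 68.8], [576.2, -56.8, 11.1], [588.0, 177.8, 34.3]]
[[-1.7, 0.3], [0.0, 0.3], [0.7, -0.2], [-0.3, -0.0], [-0.1, 0.1], [-0.7, -0.0]]
[ 8. 57. 14.] 61.0
[39. 55. 14.] 31.0
[44. 23. 14.] 30.0
[76. 19. 14.] 25.0
```

```bash
python3 - <<'E'
from h import *
P=env.camera_params("wrist")
im=env.grab_frame("wrist")[:,:,::-1]; cv2.imwrite("pics/w18.png",im)
json.dump({k:(v.tolist() if hasattr(v,'tolist') else v) for k,v in P.items()},open("P18.json","w"))
s=env.grab_frame("scene")[:,:,::-1]; cv2.imwrite("pics/s18.png",cv2.resize(s[130:250,260:400],None,fx=5.5,fy=5,interpolation=cv2.INTER_CUBIC))
E
```

```text
(no output)
```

View pics/w18.png

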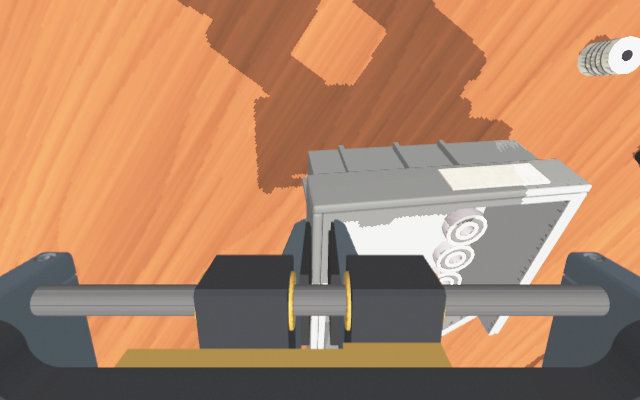

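View pics/s18.png

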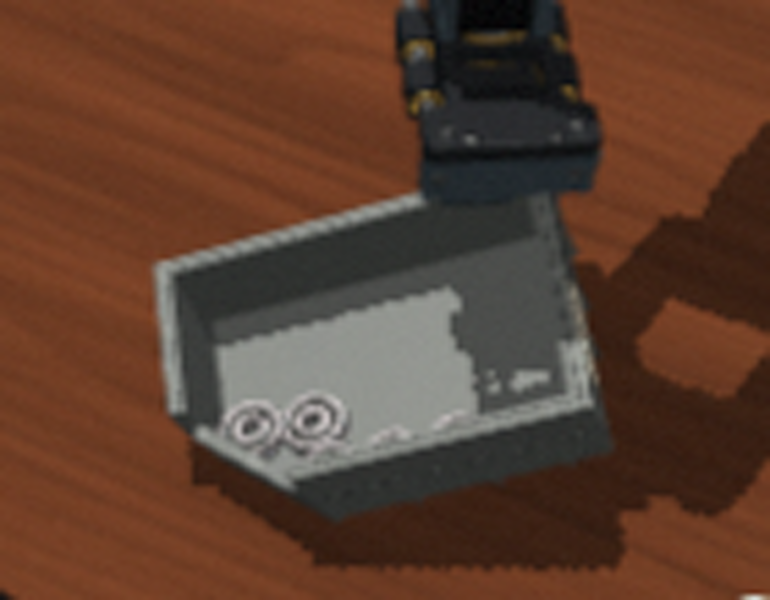

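{"method": "jog_arm", "body": {"deltas": [[[0,0.01,0,0,0.004],[0,0.01,0,0,0.004],[0,-0.01,0,0,0.004],[0,-0.01,0,0,0.004],[0,0.01,0,0,0.004],[0,0.01,0,0,0.004],[0,-0.01,0,0,0.004],[0,-0.01,0,0,0.004],[0,0.01,0,0,0.004],[0,0.01,0,0,0.004],[0,0,0,0,0.004],[0,0,0,0,0.004],[0,0,0,0,0.004]]], "grip_force": 55}}

```text
time_s: 24.07
ee_pos: [514.6, 58.2, 109.8]
ee_rot: [-179.9, -0.0, 125.3]
force: [-1.5, 0.0, -2.5]
gripper_width: 8.2
```

```bash
python3 snap.py 19
```

```text
[514.62260726  58.24293933 109.84517246] [-1.4703365   0.03684426 -2.50658389] [-0.12825164  0.17303455 -0.02563858] 8.172259011969903
(416, 816, 3)
```

View pics/c19.png

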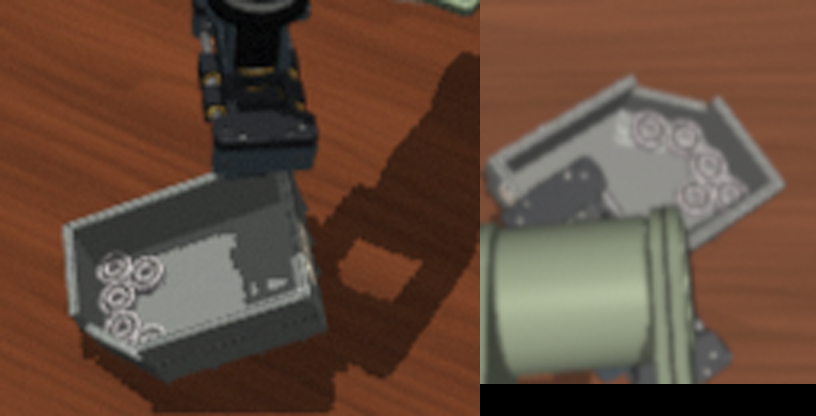

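{"method": "jog_arm", "body": {"deltas": [[[0,0,0,0,0.004],[0,0,0,0,0.004],[0,0,0,0,0.004]]], "grip_force": 20}}

```text
time_s: 24.42
ee_pos: [515.8, 58.7, 110.0]
ee_rot: [180.0, 0.0, 125.3]
force: [-1.1, 0.5, -2.1]
gripper_width: 8.8
```

{"method": "jog_arm", "body": {"deltas": [[[0,0,0,0,0.004],[0,0,0,0,0.004],[0,0,0,0,0.004],[0,0,0,0,0.004],[0,0,0,0,0.004],[0,0,0,0,0.004]]], "grip_force": 8}}

```text
time_s: 24.92
ee_pos: [515.7, 58.7, 109.8]
ee_rot: [-180.0, 0.0, 125.3]
force: [-1.4, 0.3, -1.1]
gripper_width: 9.1
```

```bash
python3 snap.py 20
```

```text
[515.7469947   58.70023122 109.81825154] [-1.37874628  0.26800379 -1.05097772] [0.07088068 0.08680615 0.00355706] 9.111731496794047
(416, 816, 3)
```

View pics/c20.png

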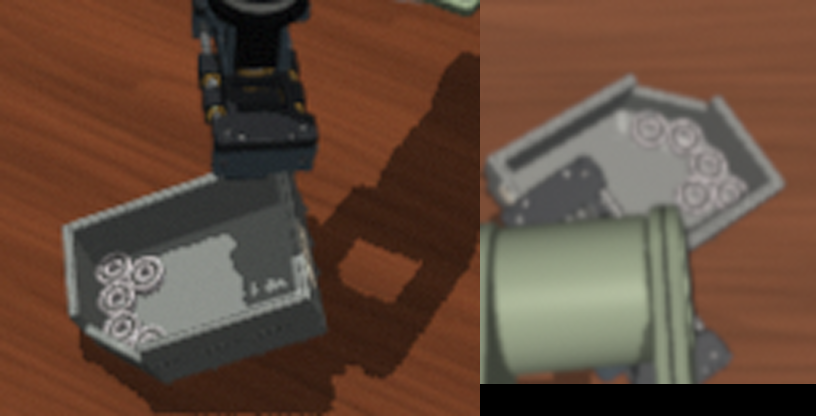

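{"method": "jog_arm", "body": {"deltas": [[[0,0,-0.001,0,0.004],[0,0,-0.002,0,0.004],[0,0,-0.003,0,0.004],[0,0,-0.003,0,0.004],[0,0,-0.003,0,0.004],[0,0,-0.003,0,0.004]]], "grip_force": 4.5}}

```text
time_s: 25.52
ee_pos: [515.9, 58.7, 112.9]
ee_rot: [180.0, 0.0, 125.3]
force: [0.6, 0.1, -2.4]
gripper_width: 9.8
```

```bash
python3 -c "
from h import *
commit([0,0,-0.003,0])"; python3 snap.py 21
```

```text
[515.91888687  58.67269157 112.85780799] [ 0.5770642   0.12945966 -2.44294329] [-0.0197447  -0.26639266  0.05811038] 9.772081104548946
(416, 816, 3)
```

View pics/c21.png

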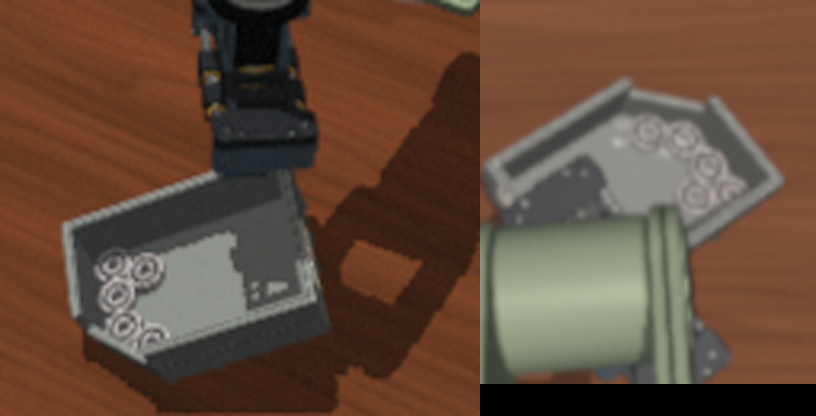

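{"method": "jog_arm", "body": {"deltas": [[[0,0,-0.001,0,0.004],[-0.001,0.001,-0.002,0,0.004],[-0.001,0.001,-0.003,0,0.004],[-0.001,0.001,-0.004,0,0.004],[-0.002,0.002,-0.005,0,0.004],[-0.002,0.002,-0.006,0,0.004],[-0.002,0.002,-0.006,0,0.004],[-0.002,0.002,-0.006,0,0.004],[-0.002,0.002,-0.006,0,0.004]]], "grip_force": 4.5}}

```text
time_s: 26.37
ee_pos: [518.5, 58.2, 118.8]
ee_rot: [-180.0, 0.0, 125.3]
force: [0.5, -0.0, -1.9]
gripper_width: 9.7
```

```bash
python3 -c "
from h import *
commit([-.002,.002,-0.006,0])"; python3 snap.py 22; python3 - <<'E'
from h import *
P=env.camera_params("wrist")
im=env.grab_frame("wrist")[:,:,::-1]; cv2.imwrite("pics/w22.png",im)
E
```

```text
[518.50388861  58.20476557 118.8160534 ] [ 0.47982368 -0.01303933 -1.90748904] [ 6.47163166e-03 -1.51982625e-01  1.00240333e-04] 9.706037507148887
(416, 816, 3)
```

View pics/c22.png

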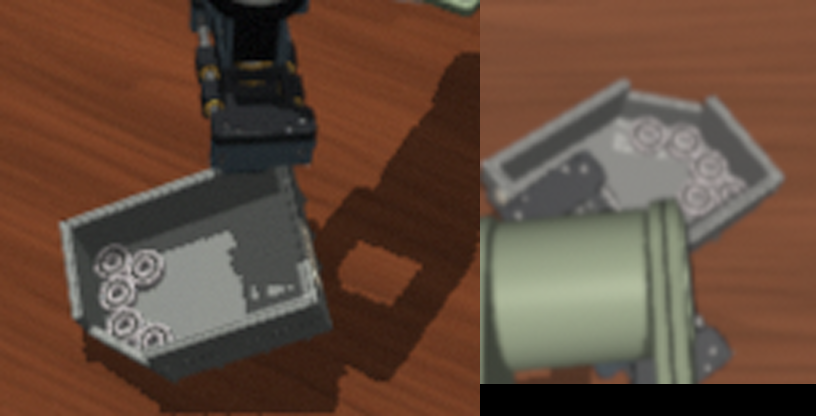

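View pics/w22.png

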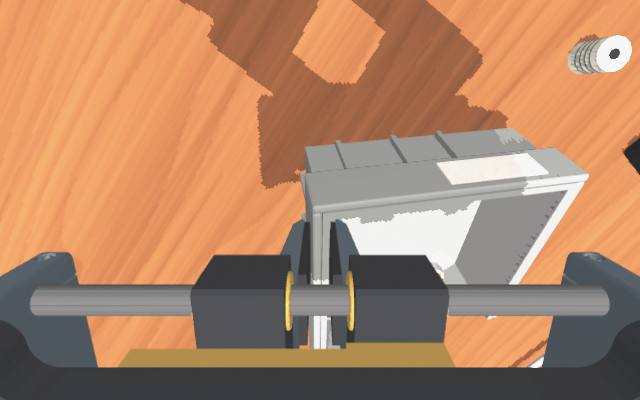

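```bash
cat >> fit.py <<'E'
def fit3(top,sc,wr,Pw,offt=(240,150),offs=(270,115),f=3.2):
    obs=[("top",l,np.array(p)/f+offt-.3,None) for l,p in top]+[("scene",l,np.array(p)/f+offs-.3,None) for l,p in sc]+[("wrist",l,np.array(p),Pw) for l,p in wr]
    def fn(q):
        Rm=R.from_rotvec(q[3:])
        return np.concatenate([(proj(c,Rm.apply(l)+q[:3],P)[0]-p)*(0.6 if c=="wrist" else 1) for c,l,p,P in obs])
    q0=np.r_[580,55,30,R.from_euler('z',-54.7,degrees=True).as_rotvec()]
    r=least_squares(fn,q0,loss='soft_l1'); return r.x,fn(r.x).reshape(-1,2)
E
python3 - <<'E'
from fit import *
A,B,C,D,Z=[-100,75,60],[45,75,60],[100,20,60],[100,-75,60],[-100,-75,60]
P=env.camera_params("wrist")
q,res=fit3([(A,(5,163)),(B,(149,82)),(C,(232,99)),(D,(302,178))],[(D,(64,224))],[(A,(589,178)),(Z,(307,209))],P)
report(q); print(res.round(1).tolist())
im=cv2.imread("pics/w22.png"); Rm=R.from_rotvec(q[3:])
for l,c in ((rim,(0,0,255)),(inn,(255,0,0)),(flo,(0,255,0))): cv2.polylines(im,[proj("wrist",Rm.apply(l)+q[:3],P).astype(int)],True,c,1)
cv2.imwrite("pics/w22o.png",im)
im=cv2.imread("pics/c22.png")
for l,c in ((rim,(0,0,255)),(inn,(255,0,0)),(flo,(0,255,0))): 
    cv2.polylines(im,[((proj("top",Rm.apply(l)+q[:3])-[240,150]+.3)*3.2+[480,0]).astype(int)],True,c,1)
    cv2.polylines(im,[((proj("scene",Rm.apply(l)+q[:3])-[270,115]+.3)*3.2).astype(int)],True,c,1)
cv2.imwrite("pics/c22o.png",im)
E
```

```text
pos [581.5  68.1  38.5] lean 28.1 lean dir in tote 19.3
[[645.1, 10.5, -6.8], [658.1, 78.5, 7.6], [651.6, 44.5, 0.4], [649.3, 43.8, 5.7], [479.5, 94.6, 91.6], [576.1, -45.6, 7.1], [586.9, 181.7, 69.8]]
[[-0.0, -0.1], [-0.9, -0.5], [0.9, -0.0], [1.2, 1.3], [-0.1, 0.5], [0.1, -0.3], [-0.0, 0.1]]
```

View pics/c22o.png

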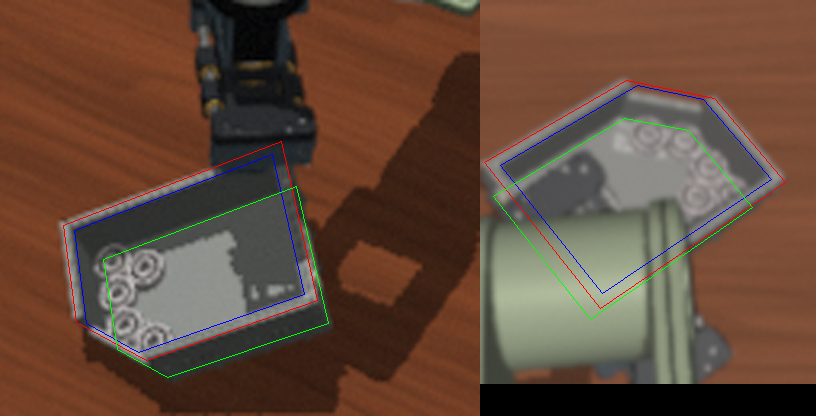

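View pics/w22o.png

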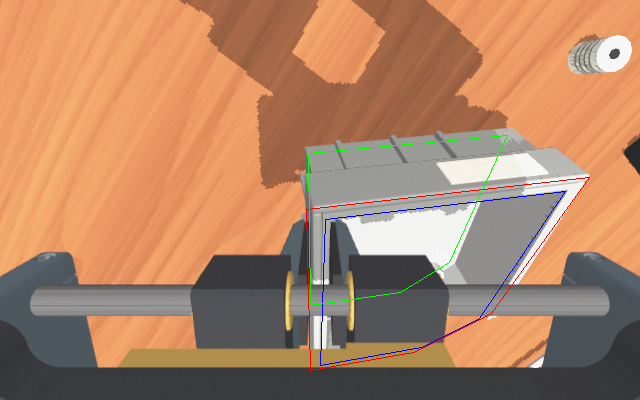

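{"method": "jog_arm", "body": {"deltas": [[[0.002,-0.002,0.003,0,0.004],[0.004,-0.004,0.007,0,0.004],[0.007,-0.007,0.012,0,0.004],[0.01,-0.01,0.018,0,0.004],[0.013,-0.013,0.024,0,0.004],[0.015,-0.015,0.03,0,0.004],[0.018,-0.018,0.036,0,0.004],[0.02,-0.02,0.042,0,0.004],[0.022,-0.022,0.048,0,0.004],[0.024,-0.024,0.054,0,0.004],[0.026,-0.026,0.06,0,0.004],[0.027,-0.027,0.066,0,0.004],[0.028,-0.028,0.07,0,0.004],[0.028,-0.028,0.07,0,0.004]]], "grip_force": 5}}

```text
time_s: 27.68
ee_pos: [479.9, 64.8, 49.2]
ee_rot: [179.9, 0.0, 125.3]
force: [0.4, -1.1, 1.2]
gripper_width: 4.0
```

```bash
python3 -c "
from h import *
print(commit([.028,-.028,0.07,0]))"; python3 snap.py 23; python3 - <<'E'
from h import *
im=env.grab_frame("wrist")[:,:,::-1]; cv2.imwrite("pics/w23.png",im)
E
```

```text
[479.5033558395378, 64.86564235825765, 48.876000000000005, 125.328]
[479.93796652  64.84671148  49.17659042] [ 0.44203596 -1.1234598   1.18346798] [ 0.05782361 -0.03001043  0.02971291] 3.9534068497141712
(416, 816, 3)
```

View pics/c23.png

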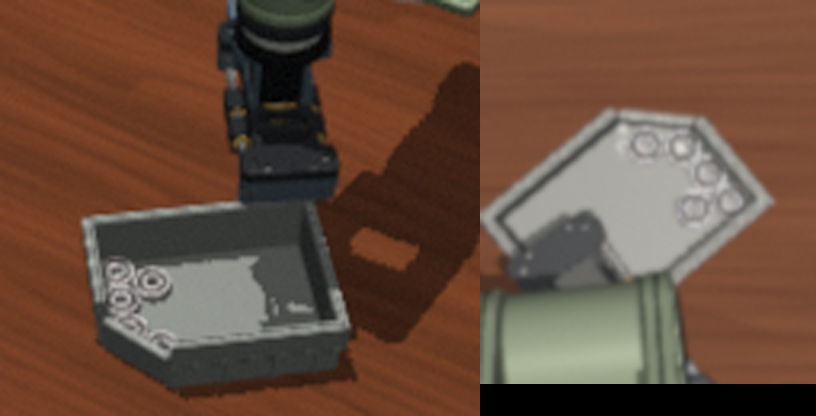

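View pics/w23.png

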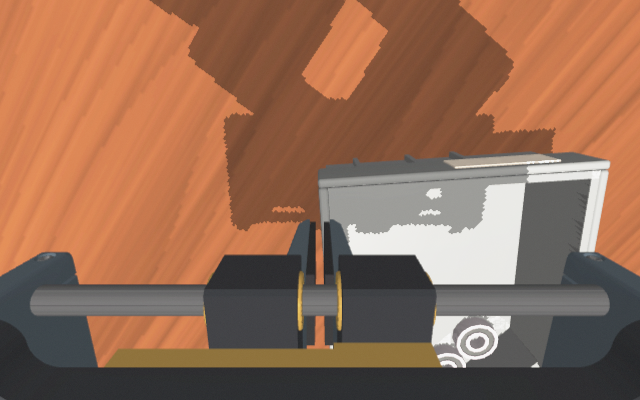

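{"method": "jog_arm", "body": {"deltas": [[[0,0,-0.015,0,0.004],[0,0,-0.035,0,0.02],[0,0,-0.04,0,0.05],[0,0,-0.04,0,0.05],[0,0,-0.04,0,0.05],[0,0,-0.04,0,0.05],[0,0,-0.04,0,0.05]]]}}

```text
time_s: 28.42
ee_pos: [478.8, 64.8, 87.8]
ee_rot: [-179.9, -0.1, 125.3]
force: [0.3, 0.0, -0.1]
gripper_width: 41.2
```

```bash
cat > flat.py <<'E'
from fit import *
E
python3 - <<'E'
from fit import *
print(commit([0,0,-0.04,0]))
P=env.camera_params("wrist"); json.dump({k:(v.tolist() if hasattr(v,'tolist') else v) for k,v in P.items()},open("P24.json","w"))
im=env.grab_frame("wrist")[:,:,::-1]; cv2.imwrite("pics/w24.png",im)
im=env.grab_frame("top")[:,:,::-1]; cv2.imwrite("pics/t24.png",im); cv2.imwrite("pics/t24z.png",cv2.resize(im[170:280,230:350],None,fx=5,fy=5,interpolation=cv2.INTER_CUBIC))
E
```

```text
[479.5033558395378, 64.86564235825765, 88.876, 125.328]
```

View pics/t24z.png

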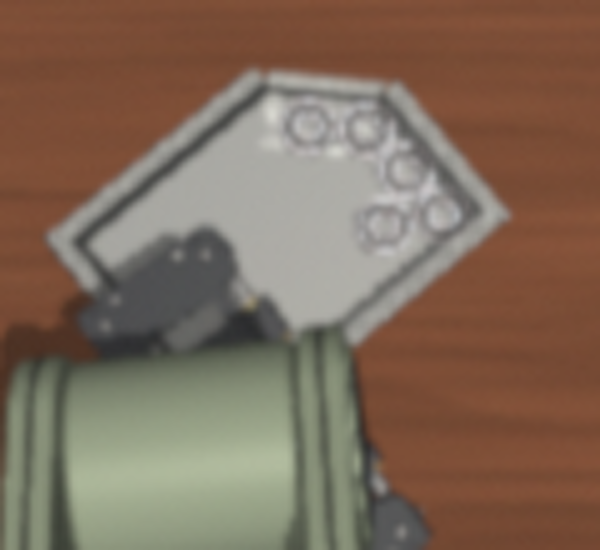

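View pics/w24.png

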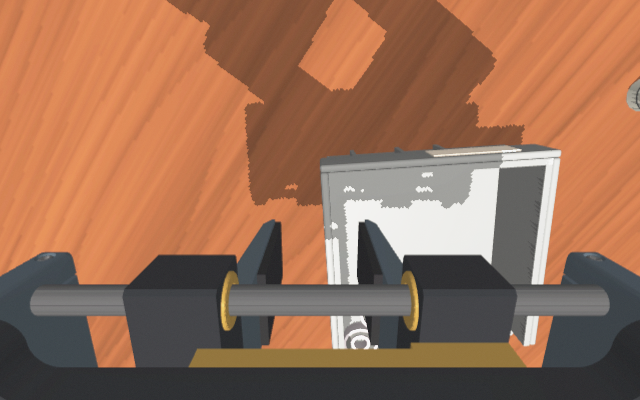

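```bash
python3 - <<'E'
from fit import *
A,B,C,D,Z=[-100,75,60],[45,75,60],[100,20,60],[100,-75,60],[-100,-75,60]
P=loadP("P24.json")
T=[(A,(48,237)),(B,(256,70)),(C,(398,84)),(D,(508,215))]; Wr=[(A,(560,151)),(Z,(321,163))]
f=lambda q: np.concatenate([proj("top",W(q,l))[0]-(np.array(p)/5+[229.6,169.6]) for l,p in T]+[0.5*(proj("wrist",W(q,l),P)[0]-p) for l,p in Wr])
r=least_squares(f,[575,60,-50],loss='soft_l1'); q=r.x; print(q, f(q).reshape(-1,2).round(1).tolist())
for u,v in [(310,125),(367,129),(406,170),(384,228),(440,215)]:
    w=ray("top",u/5+229.6,v/5+169.6,14); a=np.radians(q[2]); d=(w[:2]-q[:2])@np.array([[np.cos(a),-np.sin(a)],[np.sin(a),np.cos(a)]]); print(d.round(),np.hypot(*(d-[67,42])).round())
im=cv2.imread("pics/w24.png")
for l,c in ((rim,(0,0,255)),(inn,(255,0,0))): cv2.polylines(im,[proj("wrist",W(q,l),P).astype(int)],True,c,1)
cv2.imwrite("pics/w24o.png",im)
json.dump(list(q),open("q.json","w"))
psi=q[2]+180
for x in (-68,):
  G=W(q,[x,-70.5,0])[0]; print(G,psi,plan(G[0],G[1],88.9,psi),plan(G[0],G[1],34,psi))
E
```

```text
[576.23590943  66.2464163  -51.37384358] [[-0.3, -0.0], [0.1, -0.5], [0.4, -0.3], [0.7, 0.8], [1.9, -0.5], [-1.1, 0.4]]
[48. 38.] 19.0
[72. 16.] 27.0
[ 74. -16.] 58.0
[ 44. -33.] 79.0
[ 73. -48.] 90.0
[478.71073208  75.36177604   0.        ] 128.62615642115762 ([0.009, 0.005, -0.0, np.float64(-3.3)], [478.37832377128734, 75.09962021857217, 88.876, 128.62800000000001]) ([0.009, 0.005, 0.055, np.float64(-3.3)], [478.37832377128734, 75.09962021857217, 33.876000000000005, 128.62800000000001])
```

View pics/w24o.png

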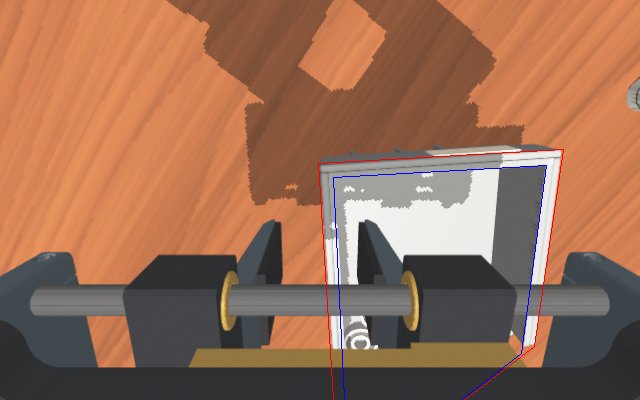

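{"method": "jog_arm", "body": {"deltas": [[[0.009,0.005,0,-3.3,0.05],[0.009,0.005,0,-3.3,0.05],[0.009,0.005,0.015,-3.3,0.05],[0.009,0.005,0.03,-3.3,0.05],[0.009,0.005,0.043,-3.3,0.05],[0.009,0.005,0.052,-3.3,0.05],[0.009,0.005,0.055,-3.3,0.05],[0.009,0.005,0.055,-3.3,0.05],[0.009,0.005,0.055,-3.3,0.05],[0.009,0.005,0.055,-3.3,0.03],[0.009,0.005,0.055,-3.3,0.012],[0.009,0.005,0.055,-3.3,0.004],[0.009,0.005,0.055,-3.3,0.004],[0.009,0.005,0.055,-3.3,0.004],[0.009,0.005,0.055,-3.3,0.004],[0.009,0.005,0.055,-3.3,0.004],[0.009,0.005,0.055,-3.3,0.004]]], "grip_force": 8}}

```text
time_s: 29.93
ee_pos: [478.6, 75.2, 33.9]
ee_rot: [180.0, 0.0, 128.6]
force: [-0.4, 0.6, 0.5]
gripper_width: 9.2
```

```bash
python3 -c "
from h import *
print(commit([.009,.005,0.055,-3.3]))"; python3 snap.py 25;  python3 - <<'E'
from h import *
im=env.grab_frame("wrist")[:,:,::-1]; cv2.imwrite("pics/w25.png",im)
E
```

```text
[478.37832377128734, 75.09962021857217, 33.876000000000005, 128.62800000000001]
[478.57078336  75.23152761  33.93720942] [-0.43594209  0.62688767  0.51414609] [ 0.22704164 -0.15472272  0.13567117] 9.153755212151406
(416, 816, 3)
```

View pics/w25.png

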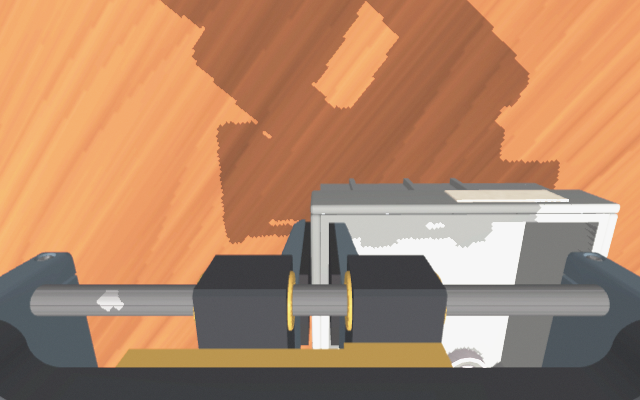

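{"method": "jog_arm", "body": {"deltas": [[[0,0,-0.003,0,0.004],[-0.001,0.001,-0.006,0,0.004],[-0.002,0.002,-0.009,0,0.004],[-0.003,0.003,-0.012,0,0.004],[-0.003,0.003,-0.015,0,0.004],[-0.004,0.004,-0.018,0,0.004],[-0.005,0.005,-0.021,0,0.004],[-0.006,0.006,-0.024,0,0.004],[-0.007,0.007,-0.027,0,0.004],[-0.008,0.008,-0.03,0,0.004],[-0.01,0.01,-0.034,0,0.004],[-0.011,0.011,-0.038,0,0.004],[-0.013,0.013,-0.042,0,0.004],[-0.015,0.015,-0.046,0,0.004],[-0.016,0.016,-0.05,0,0.004],[-0.018,0.018,-0.054,0,0.004],[-0.02,0.02,-0.058,0,0.004],[-0.02,0.02,-0.058,0,0.004],[-0.02,0.02,-0.058,0,0.004]]], "grip_force": 5}}

```text
time_s: 31.67
ee_pos: [507.0, 71.9, 92.1]
ee_rot: [180.0, 0.0, 128.6]
force: [0.2, -0.7, -1.7]
gripper_width: 11.2
```

```bash
python3 -c "
from h import *
print(commit([-.02,.02,-0.058,0]))"; python3 snap.py 26;  python3 - <<'E'
from h import *
im=env.grab_frame("wrist")[:,:,::-1]; cv2.imwrite("pics/w26.png",im)
E
```

```text
[506.4878625547104, 71.96053924108267, 91.876, 128.62800000000001]
[507.00284576  71.88068191  92.07277304] [ 0.20052378 -0.67496662 -1.74867234] [-0.07368514 -0.18598139 -0.08683498] 11.214467247384576
(416, 816, 3)
```

View pics/c26.png

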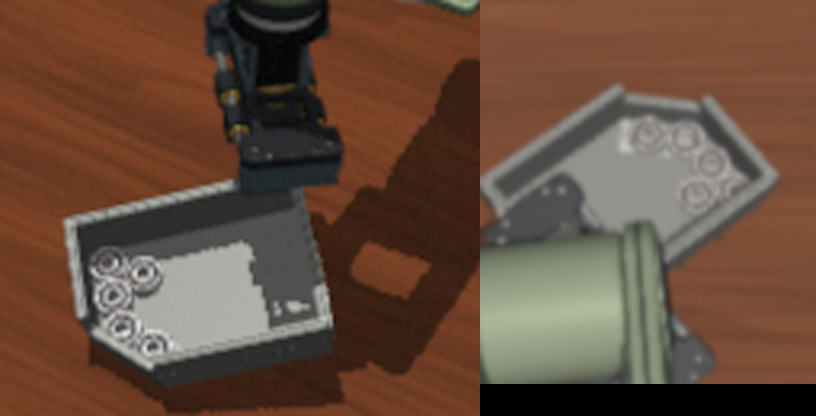

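View pics/w26.png

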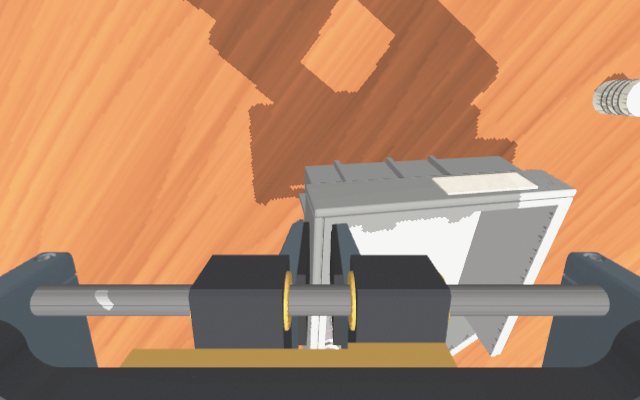

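```bash
cat > ov.py <<'E'
from fit import *
def run(k,top,sc,wr):
    P=env.camera_params("wrist"); q,res=fit3(top,sc,wr,P); report(q); print(res.round(1).tolist())
    Rm=R.from_rotvec(q[3:]); w=cv2.imread(f"pics/w{k}.png"); im=cv2.imread(f"pics/c{k}.png")
    for l,c in ((rim,(0,0,255)),(inn,(255,0,0)),(flo,(0,255,0))):
        cv2.polylines(im,[((proj("top",Rm.apply(l)+q[:3])-[240,150]+.3)*3.2+[480,0]).astype(int)],True,c,1)
        cv2.polylines(im,[((proj("scene",Rm.apply(l)+q[:3])-[270,115]+.3)*3.2).astype(int)],True,c,1)
        cv2.polylines(w,[proj("wrist",Rm.apply(l)+q[:3],P).astype(int)],True,c,1)
    o=np.zeros((im.shape[0]+200,816,3),np.uint8); o[:416]=im; o[416:,:640]=w[150:350]; cv2.imwrite(f"pics/o{k}.png",o[:600,:800])
    return q
def bear(q,pts):
    for u,v in pts:
        b=floorpt("top",(u-480)/3.2+239.7,v/3.2+149.7,q); print(b.round(),np.hypot(*(b[:2]-[67,42])).round())
A,B,C,D,Z=[-100,75,60],[45,75,60],[100,20,60],[100,-75,60],[-100,-75,60]
E
python3 - <<'E'
from ov import *
q=run(26,[(A,(4,183)),(B,(139,88)),(C,(227,98)),(D,(297,178))],[(D,(66,222)),(A,(331,325))],[(A,(575,190)),(Z,(310,217))])
bear(q,[(650,134),(686,138),(712,163),(697,194),(734,187)])
E
```

```text
pos [578.9  65.2  21.5] lean 20.8 lean dir in tote 38.0
[[648.0, 4.5, -9.5], [656.8, 74.6, -6.4], [652.4, 39.5, -8.0], [649.8, 39.6, -2.7], [472.6, 94.5, 63.4], [580.9, -52.2, 10.2], [576.9, 182.7, 32.8]]
[[-1.7, -0.3], [0.1, -0.2], [0.8, 0.1], [1.4, 0.2], [-0.2, 0.4], [1.2, -0.3], [-0.1, -0.1], [0.1, 0.0]]
[53. 41. 14.] 14.0
[76. 19. 14.] 25.0
[ 79. -14.  14.] 57.0
[ 50. -29.  14.] 73.0
[ 79. -44.  14.] 86.0
```

View pics/o26.png

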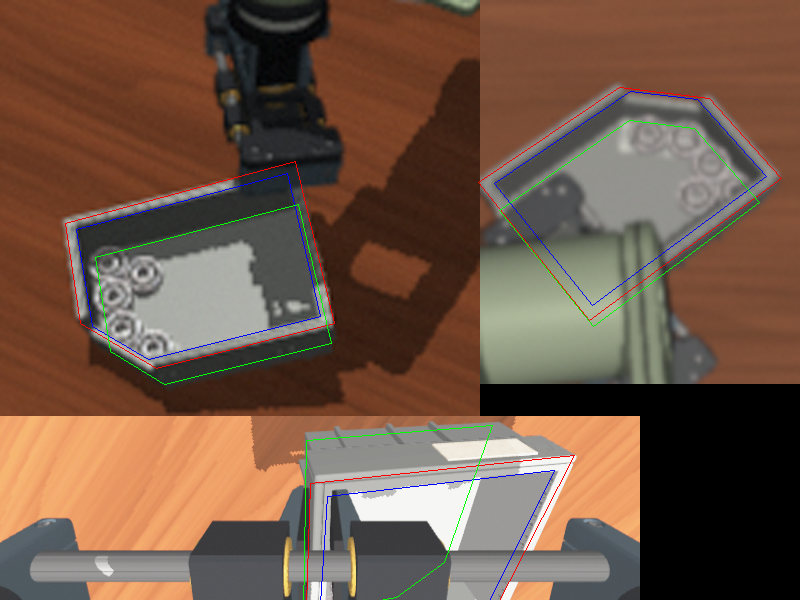

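{"method": "jog_arm", "body": {"deltas": [[[-0.001,0.001,-0.002,0,0.004],[-0.002,0.002,-0.004,0,0.004],[-0.003,0.003,-0.006,0,0.004],[-0.005,0.005,-0.009,0,0.004],[-0.006,0.006,-0.011,0,0.004],[-0.007,0.007,-0.013,0,0.004],[-0.009,0.009,-0.016,0,0.004],[-0.01,0.01,-0.018,0,0.004],[-0.01,0.01,-0.018,0,0.004],[-0.01,0.01,-0.018,0,0.004]]], "grip_force": 5}}

```text
time_s: 32.65
ee_pos: [520.8, 70.3, 110.0]
ee_rot: [180.0, 0.0, 128.6]
force: [0.3, 0.0, -3.4]
gripper_width: 11.2
```

```bash
python3 -c "
from h import *
print(commit([-.01,.01,-0.018,0]))"; python3 snap.py 27;  python3 - <<'E'
from h import *
im=env.grab_frame("wrist")[:,:,::-1]; cv2.imwrite("pics/w27.png",im)
E
```

```text
[520.5426319464218, 70.39099875233791, 109.876, 128.62800000000001]
[520.83757466  70.33651617 109.95269881] [ 0.29280986  0.03710371 -3.44873011] [ 0.0182848  -0.06913296  0.00832836] 11.15446553681845
(416, 816, 3)
```

View pics/c27.png

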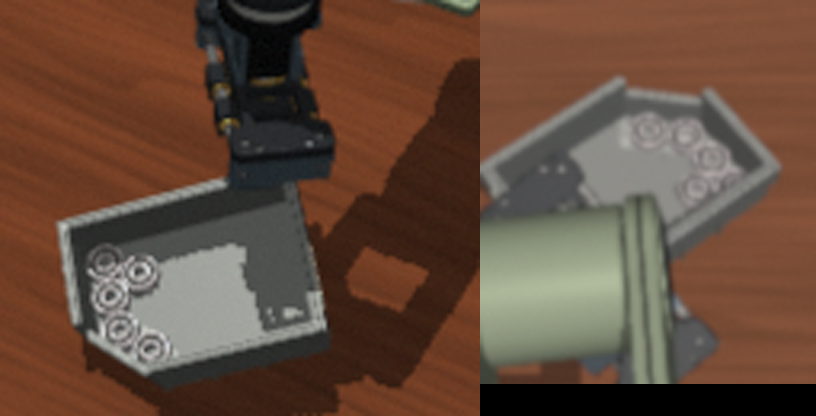

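View pics/w27.png

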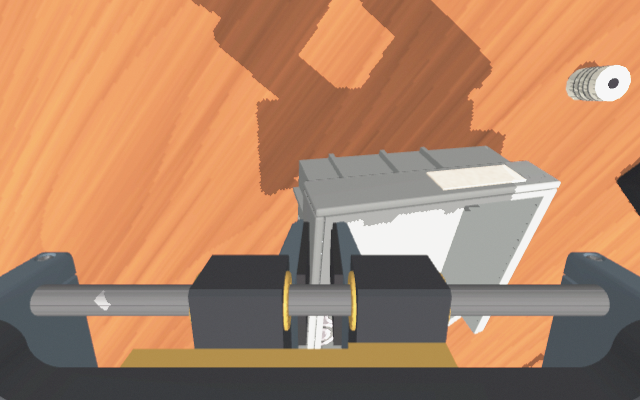

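```bash
python3 - <<'E'
from ov import *
q=run(27,[(B,(140,81)),(C,(228,91)),(D,(298,168))],[(D,(60,223)),(A,(326,325))],[(A,(559,183)),(Z,(308,217))])
bear(q,[(650,131),(686,134),(712,158),(695,188),(732,180)])
E
```

```text
pos [583.1  64.6  30.6] lean 26.0 lean dir in tote 38.4
[[649.1, 4.4, -7.4], [658.2, 74.4, -3.9], [653.7, 39.4, -5.7], [651.6, 39.4, -0.2], [480.9, 93.2, 82.2], [583.9, -52.6, 17.0], [582.3, 181.8, 44.1]]
[[0.2, -0.3], [0.9, 0.2], [1.7, 0.3], [-0.4, 0.6], [0.5, -0.2], [0.2, -0.4], [0.1, 0.0]]
[53. 41. 14.] 15.0
[76. 19. 14.] 24.0
[ 79. -13.  14.] 56.0
[ 48. -27.  14.] 72.0
[ 79. -41.  14.] 83.0
```

View pics/o27.png

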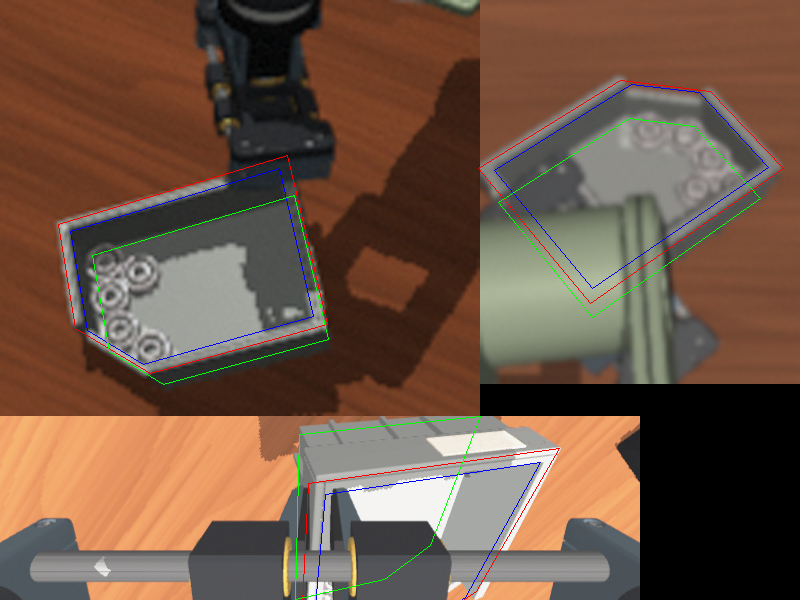

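{"method": "jog_arm", "body": {"deltas": [[[0,0,0,0,0.004],[0,0,0,0,0.004],[0,0,0,0,0.004],[0,0,0,0,0.004],[0,0,0,0,0.004],[0,0,0,0,0.004],[0,0,0,0,0.004],[0,0,0,0,0.004],[0,0,0,0,0.004],[0,0,0,0,0.004],[0,0,0,0,0.004],[0,0,0,0,0.004]]], "grip_force": 5}}

```text
time_s: 33.8
ee_pos: [520.6, 70.4, 109.8]
ee_rot: [180.0, 0.0, 128.6]
force: [0.2, -0.1, -2.1]
gripper_width: 10.7
```

```bash
python3 snap.py 28;  python3 - <<'E'
from h import *
im=env.grab_frame("wrist")[:,:,::-1]; cv2.imwrite("pics/w28.png",im)
a=cv2.imread("pics/c27.png").astype(int);b=cv2.imread("pics/c28.png").astype(int);print("diff",abs(a-b).mean(),abs(a-b).max())
d=cv2.imread("pics/w27.png").astype(int)-cv2.imread("pics/w28.png").astype(int);print(abs(d).mean())
t=env.grab_frame("top")[:,:,::-1]; cv2.imwrite("pics/t28.png",t)
x=abs(cv2.imread("pics/top0.png").astype(int)-t).max(2)
print("bystanders diff:",{n:int(x[v-12:v+12,u-12:u+12].max()) for n,(u,v) in dict(coup=(212,197),pul=(416,242),scr=(317,138),pli=(160,240),gm=(467,238),gl=(403,145)).items()})
print([env.look_for("top",l)[:2] for l in("coupling","pulley","glass")])
E
```

```text
[520.56649106  70.38751255 109.82049574] [ 0.15690688 -0.13986328 -2.06368134] [-0.08245199 -0.15090099 -0.0229224 ] 10.734632161112922
(416, 816, 3)
diff 1.2221966911764706 64
0.8711588541666667
bystanders diff: {'coup': 3, 'pul': 3, 'scr': 3, 'pli': 2, 'gm': 3, 'gl': 2}
[[], [], [{'xyz': [774.0, -260.1, 46.1], 'conf': 0.61}]]
```

View pics/c28.png

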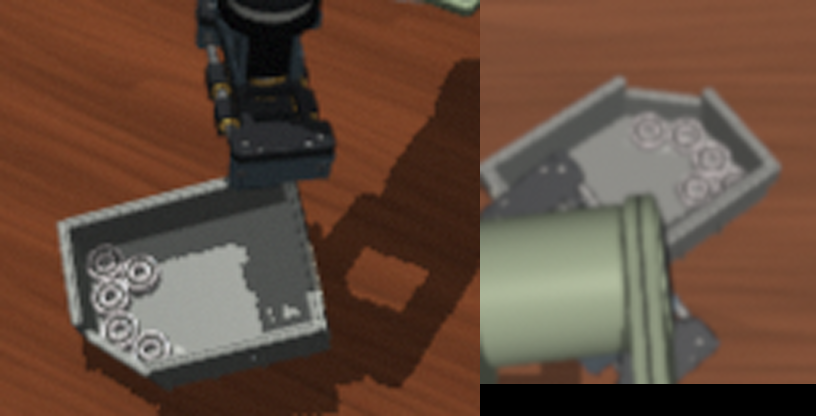

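View pics/t28.png

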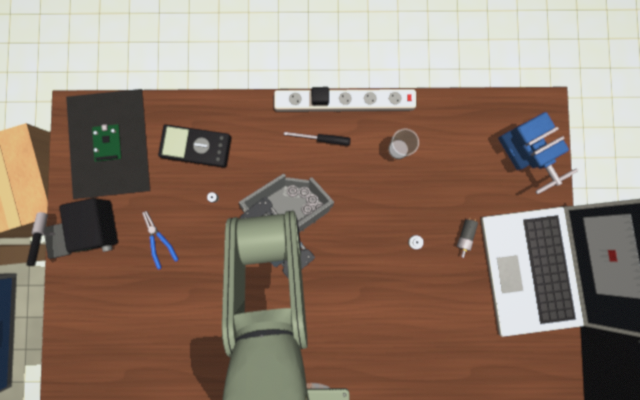

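{"method": "jog_arm", "body": {"deltas": [[[0,0,0,0,0.004],[0,0,0,0,0.004],[0,0,0,0,0.004],[0,0,0,0,0.004],[0,0,0,0,0.004],[0,0,0,0,0.004],[0,0,0,0,0.004],[0,0,0,0,0.004],[0,0,0,0,0.004],[0,0,0,0,0.004],[0,0,0,0,0.004],[0,0,0,0,0.004]]], "grip_force": 5}}

```text
time_s: 35.15
ee_pos: [520.5, 70.4, 109.8]
ee_rot: [-180.0, -0.0, 128.6]
force: [-0.5, 0.7, -0.8]
gripper_width: 10.9
```

```bash
python3 snap.py 29;  python3 - <<'E'
from h import *
im=env.grab_frame("wrist")[:,:,::-1]; cv2.imwrite("pics/w29.png",im)
for a,b in(("27","28"),("28","29")):
  for p,sl in (("w",np.s_[140:240,300:560]),("c",np.s_[180:380,50:340]),("c",np.s_[70:190,490:780])):
    A=cv2.cvtColor(cv2.imread(f"pics/{p}{a}.png")[sl],6).astype(np.float32);B=cv2.cvtColor(cv2.imread(f"pics/{p}{b}.png")[sl],6).astype(np.float32)
    print(a,b,p,cv2.phaseCorrelate(A,B),abs(A-B).mean())
E
```

```text
[520.47549245  70.41986201 109.8321535 ] [-0.49302263  0.66005258 -0.84614959] [ 0.04729796 -0.06670437 -0.03013784] 10.897549958194697
(416, 816, 3)
27 28 w ((-0.011355755595815253, 0.047750257244061345), 0.9794561018413968) 0.92584616
27 28 c ((0.013281387571907999, -0.05200819200970841), 0.8796505753835042) 2.1669827
27 28 c ((0.025454930927764963, 0.023639345115618937), 0.893395615471734) 1.0493965
28 29 w ((-0.07765078379290458, -0.10862052101256836), 0.9919632218678792) 1.5710385
28 29 c ((-0.0077831805437540424, 0.01578809615541843), 0.9203252175649007) 1.8613104
28 29 c ((0.043133681414758485, -0.00747041117052305), 0.8967315538194445) 1.0374138
```

```bash
python3 - <<'E'
from workcell import env
print(env.job_done()); s=env.state(); print(s["time_s"],s["ee_pos"],s["gripper_width"])
E
```

```text
the job is handed in; nothing more can be done
None
the job is handed in; nothing more can be done
```

I put both stray bearings in the tote, gripped it by the rim and tipped it toward the cut corner. I handed it in at about 35 s of the 64 s, still held at 5 N.

**Final checks**
- **Lean:** about 26°, pointing 38° from the tote's x axis; the cut corner is at 45°. The low edge is on the bench to within my fit error, which put it at about −6 mm.
- **Bearings:** all five are bunched at the lip. Measured distances from the lip point are about 15, 24, 56, 72 and 83 mm. The fit read a few mm too far toward the wall, so the farthest is probably about 90 mm, still under the 100 mm limit. Three of them stay queued along the +x wall.
- **Steadiness:** two holds of about 1 s showed less than 0.15 px of movement in the camera views.
- **Bystanders:** the six listed bystanders are unchanged between the first and last top pictures. The network did not find the coupling or pulley in the last one.

**What failed or disagreed**
- **Fingertip position:** the fingertips sat about 10 mm above the reported TCP, not 17 mm ahead of it as `env.nose_length` says. My first two closings on the first stray therefore missed, and I corrected the heights from the pictures.
- **First tip-up:** the bearings queued along the +y wall. I squeezed the rim harder and shook the tote to free them, and they moved over to the +x wall.
- **Dropped tote:** while I was lowering the tote to tip it again, the rim slipped out of the light grip. It settled flat on the bench with all five bearings inside, and I gripped and tipped it again.

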